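# Set out the bathroom ledge for the morning and switch on the mirror light

### The job

Set out the ledge for the morning: first take the nail brush out of the gap between the toothbrush cup and the switch plate and lay it, bristles down, inside the wooden tray. Then stand all the dropper bottles upright in that gap, in one straight row on the line from the knob's centre to the cup's centre, about a finger's width clear of each other and of the cup and the plate; put the cream jar straight behind the switch plate (the side away from the robot) with a gap of about 3 cm, and lay the hair clip straight in front of the cup (the robot's side), tabs up and parallel to the row, with a gap of about 5 cm. Last of all turn the knob clockwise until it clicks over to its second position, to switch on the mirror light; leave the cup and the other things on the ledge where they stand.

Things in the scene. Friction and masses are not known exactly. Their poses are not given: they have to be found in the camera images.
- switch_plate: aluminium switch plate fixed on the ledge, 90 (its x) x 100 (its y) x 12 mm high, with the knob in its middle. Origin: centre of its underside, under the knob's axis. Its +x points away from the robot (behind), its +y points from the knob exactly towards the cup's centre: the row line
- knob_grip (a point): point on the knob's axis at the height to grip, 39.5 mm above the ledge. The knob: an upright bar 56 long x 14 wide, between 19.5 and 49.5 mm above the ledge, on a dark disc 58 mm wide; the point turns with it, its x along the bar. At joint value 0 the bar lies along the plate's x
- knob (a joint): angle of the knob (rad), growing clockwise as seen from above. Starts at 0 (off). A spring detent resists with up to about 0.17 N m up to 0.6, then pulls it on to rest at 1.2 (on), where it stays; hard stop at 1.3. On means over 1.08
- cup: matte grey ceramic toothbrush cup, empty, standing loose, 76 mm diameter (68 at the foot), 85 mm high, 0.38 kg. Origin: centre of its underside; axes as the switch plate's at the start. It must stay where it is. Its centre lies on the plate's y axis, 320 to 345 mm from the knob's centre
- tray: open wooden tray fixed on the ledge, 150 (its x) x 120 x 17 mm high, walls and floor 5 mm. Origin: centre of its underside
- brush: nail brush: wooden block 100 (its x) x 44 (its y) mm, from 18 to 36 mm high, on a bristle block 88 x 34 mm below it, bristles down, 90 g. Origin: centre of its underside
- bottle1: brown glass dropper bottle, closed, standing upright, one of up to four alike (2 to 4 are present). Body 34 mm diameter up to 64 mm high, above it a black collar 21 mm wide from 68 to 83 mm, then a rubber bulb 15 mm wide; 98 mm tall in all, 85 g. Origin: centre of its underside, z up. None if absent
- bottle2: brown glass dropper bottle, closed, standing upright, one of up to four alike (2 to 4 are present). Body 34 mm diameter up to 64 mm high, above it a black collar 21 mm wide from 68 to 83 mm, then a rubber bulb 15 mm wide; 98 mm tall in all, 85 g. Origin: centre of its underside, z up. None if absent
- bottle3: brown glass dropper bottle, closed, standing upright, one of up to four alike (2 to 4 are present). Body 34 mm diameter up to 64 mm high, above it a black collar 21 mm wide from 68 to 83 mm, then a rubber bulb 15 mm wide; 98 mm tall in all, 85 g. Origin: centre of its underside, z up. None if absent
- bottle4: brown glass dropper bottle, closed, standing upright, one of up to four alike (2 to 4 are present). Body 34 mm diameter up to 64 mm high, above it a black collar 21 mm wide from 68 to 83 mm, then a rubber bulb 15 mm wide; 98 mm tall in all, 85 g. Origin: centre of its underside, z up. None if absent
- jar: cream jar, white with a steel lid, upright: 51 mm diameter up to 34 mm, lid 54 mm diameter from 34 to 52 mm, 140 g. Origin: centre of its underside
- clip: yellow plastic hair clip lying jaws down: 84 (its x, the long way) x 30 (its y) x 12 mm, on it a 70 x 20 mm step up to 22 mm and two thumb tabs in the middle up to 38 mm, 35 g. Origin: centre of its underside
- pump: bystander: grey soap pump bottle, 64 mm diameter, 168 mm high, on the far part of the ledge; leave it. Origin: centre of its underside
- tumbler: bystander: glass tumbler, 70 mm diameter, 95 mm high, on the far part of the ledge; leave it. Origin: centre of its underside
- soap: bystander: soap bar in a white dish, 130 x 90 x 38 mm, near the robot's right; leave it. Origin: centre of its underside

How it is judged:
On the way, in this order (a step that is already met when the one before it is completed fails the run):
1. the nail brush is cleared into the tray (x of brush in the frame of tray between -0.05 and 0.05 m and y of brush in the frame of tray between -0.04 and 0.04 m and z of brush in the frame of tray below 0.012 m and linear speed of brush below 0.03 m/s), for 0.2 s.
2. bottles, jar and clip all stand in their places, the knob still off (x of bottle1 in the frame of switch_plate between -0.015 and 0.015 m and y of bottle1 in the frame of switch_plate between 0.07 and 0.29 m and horizontal distance between each of bottle1, bottle2, bottle3, bottle4 and cup above 0.058 m and height (world z) of each of bottle1, bottle2, bottle3, bottle4, jar, clip below 0.008 m and angle between each of bottle1, bottle2, bottle3, bottle4, jar's own z axis and vertical below 0.1 rad and linear speed of each of bottle1, bottle2, bottle3, bottle4, jar, clip below 0.03 m/s and x of bottle2 in the frame of switch_plate between -0.015 and 0.015 m and y of bottle2 in the frame of switch_plate between 0.07 and 0.29 m and x of bottle3 in the frame of switch_plate between -0.015 and 0.015 m and y of bottle3 in the frame of switch_plate between 0.07 and 0.29 m and x of bottle4 in the frame of switch_plate between -0.015 and 0.015 m and y of bottle4 in the frame of switch_plate between 0.07 and 0.29 m and horizontal distance between bottle1 and bottle2 above 0.04 m and horizontal distance between each of bottle1, bottle2 and bottle3 above 0.04 m and horizontal distance between each of bottle1, bottle2, bottle3 and bottle4 above 0.04 m and x of jar in the frame of switch_plate between 0.082 and 0.132 m and y of jar in the frame of switch_plate between -0.02 and 0.02 m and x of clip in the frame of cup between -0.133 and -0.073 m and y of clip in the frame of cup between -0.02 and 0.02 m and angle between the x axis of clip and the y axis of switch_plate, either way round below 0.26 rad and angle between clip's own z axis and vertical below 0.15 rad and value of joint knob below 0.5 rad), for 0.2 s.
3. the knob has clicked over to on (value of joint knob between 1.08 and 1.4 rad and velocity of joint knob between -0.2 and 0.2 rad/s), for 0.2 s.
At the end, for the whole second after the job is handed in: Brush flat on tray floor; bottles upright within 15 mm of the row line, 3 mm clear of plate and cup, 6 mm of each other; jar and clip within 20 mm sideways, gaps 10 to 60 and 20 to 80 mm, clip to 15 degrees; knob over 1.08 rad; cup within 20 mm, bystanders 30 mm; all still (all of step 1 and all of step 3 and x of bottle1 in the frame of switch_plate between -0.015 and 0.015 m and y of bottle1 in the frame of switch_plate between 0.07 and 0.29 m and horizontal distance between each of bottle1, bottle2, bottle3, bottle4 and cup above 0.058 m and height (world z) of each of bottle1, bottle2, bottle3, bottle4, jar, clip below 0.008 m and angle between each of bottle1, bottle2, bottle3, bottle4, jar, cup's own z axis and vertical below 0.1 rad and linear speed of each of bottle1, bottle2, bottle3, bottle4, jar, clip below 0.03 m/s and x of bottle2 in the frame of switch_plate between -0.015 and 0.015 m and y of bottle2 in the frame of switch_plate between 0.07 and 0.29 m and x of bottle3 in the frame of switch_plate between -0.015 and 0.015 m and y of bottle3 in the frame of switch_plate between 0.07 and 0.29 m and x of bottle4 in the frame of switch_plate between -0.015 and 0.015 m and y of bottle4 in the frame of switch_plate between 0.07 and 0.29 m and horizontal distance between bottle1 and bottle2 above 0.04 m and horizontal distance between each of bottle1, bottle2 and bottle3 above 0.04 m and horizontal distance between each of bottle1, bottle2, bottle3 and bottle4 above 0.04 m and x of jar in the frame of switch_plate between 0.082 and 0.132 m and y of jar in the frame of switch_plate between -0.02 and 0.02 m and x of clip in the frame of cup between -0.133 and -0.073 m and y of clip in the frame of cup between -0.02 and 0.02 m and angle between the x axis of clip and the y axis of switch_plate, either way round below 0.26 rad and angle between clip's own z axis and vertical below 0.15 rad and distance of cup from where it was at the start of the episode below 0.02 m and distance of each of pump, tumbler, soap from where it was at the start of the episode below 0.03 m); the robot touches nothing.
It fails at once if the cup or a bystander is knocked over or pushed far (over 60 mm) (distance of any of cup, pump, tumbler, soap from where it was at the start of the episode above 0.06 m or angle between any of cup, pump, tumbler, soap's own z axis and vertical above 0.6 rad).
Of bottle1, bottle2, bottle3, bottle4 only 2 to 4 are there at a start; the rules pass over those that are not, and their reading is None.
At some moment in a run one of jar, clip, brush may be knocked a few centimetres aside while the robot is not near it.
It also fails if it takes over 210 s, if anything falls off the work surface, if the arm or the gripper's body presses on something with over 40 N, if the wrist force passes 120 N, or if a joint passes its speed limit or range.

### The arm

A 6-joint arm with a two-finger parallel gripper is mounted at the origin on the work surface. World frame = base frame: x ahead of the robot, y to its left, z up, the work surface at z = 0. Lengths are in m, angles in rad, forces in N, time in s.
With the tool pointing down it reaches from about 0.325 to 0.85 m from the base axis. Payload 15.5 kg.
Tool frame: the origin (TCP) lies on the centre line of the jaws, within the pads' length; the fingertips stand 11 mm ahead of it and the grasp point (between the pads) lies 8 mm behind it; y points along the fingers, x is the direction in which the jaws open and shut, and the axes are right-handed (so a half turn about y gives the same grasp; the last joint's range is limited). The gripper opens to 91 mm and grips with 3 to 60 N. Pads are 32 mm wide; open, the fingers measure 118 mm over their backs; the gripper's body (76 mm by 178 mm) begins 60 mm behind the grasp point.
Start: joints at [-1.379, 0.494, 1.345, -0, 1.302, -0.096], TCP at [0.177, -0.599, 0.225] pointing down, gripper open.
Joint ranges: [-2.91, 2.91], [-0.82, 2.16], [0.22, 2.67], [-1.22, 4.37], [0.12, 2.79], [-3.08, 3.08]. Speed limits (rad/s): [1.89, 1.89, 2.57, 3.01, 3.01, 3.01].

### API

Orientations are given as a 3x3 rotation matrix whose columns are the frame's x, y, z axes.
In Python, from rig import bot gives the robot as it stands. The module is installed in compiled form; this text tells all that it offers.
- The arm moves only by the tool arm_command, never from a script. Its argument "motion" is a list of rows, each an object of numbers: "tx", "ty", "tz": the shift along the tool's x, y, z scaled (see below); "twist": the turn about the tool's y scaled (see below). A call has 1 to 8 rows; each row is the pose to reach, as a shift and turn from the pose commanded when the call began, along the tool's axes at that moment; what a row does not reach only later rows make up. The controller multiplies each number of a shift by 0.15 m and each number of a turn by pi/2 rad. A row lasts 1/10 s, in which the tool goes at most 50 mm and 8.59 degrees, less where a joint would pass 70% of its speed; a pose out of reach is approached as far as the arm can. A call with a number of a shift or a turn outside -1 to 1 is refused whole. A call with a gripper value outside its range is refused whole. "fingers" is the opening, from 0 (shut) to 1 (fully open), set as the call begins (left out, the last holds). The fingers move at their own pace and stop on an object; "grip_force" is the grip in N (left out, the last holds). Time passes only in rows, so rows that repeat a pose let the fingers close. It gives the time, the measured TCP pose, the force and the opening at its end, in the units of the state.
- bot.get_state(): the state, without advancing time (a new reading comes with each control period).
- bot.read_camera(name): name is "side" or "top" or "wrist"; returns a dict with "image" (420x560x3 uint8, red, green, blue), "K" (3x3 intrinsics, pixels), "k1" (the pictures are not rectified: a ray, as slopes to the right and down, at radius r is drawn at 1 + k1 r^2 times it, then the intrinsics apply), "camera_from_world" (4x4, takes a point from world to camera coordinates); the wrist camera has in their place "tool_from_camera" (4x4, takes a point from camera to tool coordinates, whose origin is the TCP and whose axes are the tool frame's). Camera axes: x right, y up, looking along -z (the intrinsics and any distortion apply to the point x, -y, -z); pixel columns grow to the right and rows downward; lengths in m; the calibration is good to about 2 mm. A picture is of the moment at which its call begins: read the wrist's pose just before it. There is no depth.
- bot.close_job(): hands the job in, once; it reports no verdict.
The state is a dict: "t": time; "joint_positions": joint angles; "joint_velocities": joint speeds; "joint_efforts": joint torques, N m; "tool_pos": TCP position; "orientation": TCP orientation; "wrist_force": force on the tool from outside, world axes, zero at the start; "torque": the same for the moment, N m; "width": finger opening in m.
Only numpy, scipy, OpenCV 4.12 (cv2) and the standard library are available. Lean on these libraries where they do the work, as an engineer would, in place of code of your own. Each camera call takes 0.05 s, during which the arm holds its last target.

## Working session

There is one attempt and no reset: what is moved stays moved. The work goes in short steps, Python scripts to look and compute and a tool call to move; the robot and the scene stay as the last step left them, time stands still between calls to the robot, and variables do not carry over. Pictures are saved under pics/ and viewed, and the job is handed in when it is done.

Besides the shell and the picture viewer there is one more tool, called as a command line: name --argument value ..., lists and objects as JSON in quotes. arm_command: Moves the arm, as the interface text tells. Shifts and turns lie within -1 to 1; 1 stands for 0.15 m of shift or pi/2 rad of turn. Its arguments: {"type":"object","properties":{"motion":{"type":"array"},"fingers":{"type":"number"},"grip_force":{"type":"number"}},"required":["motion"]}

```bash
mkdir -p pics; python3 - <<'E'
from rig import bot
import cv2,numpy as np
np.set_printoptions(precision=4,suppress=True)
s=bot.get_state();print(s)
for n in ["side","top","wrist"]:
    c=bot.read_camera(n)
    cv2.imwrite(f"pics/{n}0.png",c["image"][:,:,::-1])
    print(n,{k:v for k,v in c.items() if k!="image"})
E
```

```text
{'t': 0.0, 'joint_positions': array([-1.3785,  0.4942,  1.3461,  0.    ,  1.3025, -0.0955]), 'joint_velocities': array([-0.0001,  0.0016,  0.0008, -0.001 ,  0.0003,  0.0007]), 'joint_efforts': array([ -0.0032, -87.883 , -38.187 ,   0.0706,   0.0533,  -0.0001]), 'tool_pos': array([ 0.1774, -0.5989,  0.2243]), 'orientation': array([[ 0.2839, -0.0002,  0.9589],
       [-0.9589,  0.0012,  0.2839],
       [-0.0012, -1.    ,  0.0001]]), 'wrist_force': array([ 0.3775, -0.4184,  0.0091]), 'torque': array([-0.0288,  0.0379, -0.0248]), 'width': 0.09102047062727316}
side {'K': array([[453.4933,   0.    , 275.3768],
       [  0.    , 453.4933, 205.1549],
       [  0.    ,   0.    ,   1.    ]]), 'k1': -0.10849136400971826, 'camera_from_world': array([[-0.8984, -0.4392, -0.0094,  0.4521],
       [ 0.3118, -0.6527,  0.6905, -0.2214],
       [-0.3094,  0.6174,  0.7233, -0.791 ],
       [ 0.    ,  0.    ,  0.    ,  1.    ]])}
top {'K': array([[413.2455,   0.    , 276.6774],
       [  0.    , 413.2455, 207.8201],
       [  0.    ,   0.    ,   1.    ]]), 'k1': -0.05796946076676428, 'camera_from_world': array([[ 0.0009, -0.9997,  0.0231, -0.0329],
       [ 0.9874,  0.0046,  0.158 , -0.5202],
       [-0.1581,  0.0227,  0.9872, -1.0641],
       [ 0.    ,  0.    ,  0.    ,  1.    ]])}
wrist {'K': array([[347.4126,   0.    , 273.2698],
       [  0.    , 347.4126, 210.786 ],
       [  0.    ,   0.    ,   1.    ]]), 'k1': -0.011680513837520345, 'tool_from_camera': array([[ 1.    ,  0.0002,  0.0005,  0.0005],
       [ 0.0004,  0.2363, -0.9717, -0.1597],
       [-0.0003,  0.9717,  0.2363,  0.0657],
       [ 0.    ,  0.    ,  0.    ,  1.    ]])}
```

View pics/top0.png

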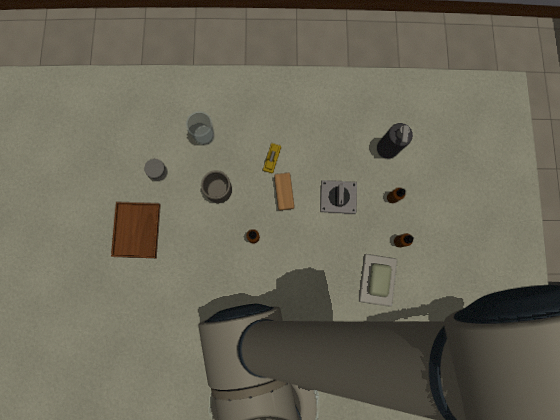

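View pics/side0.png

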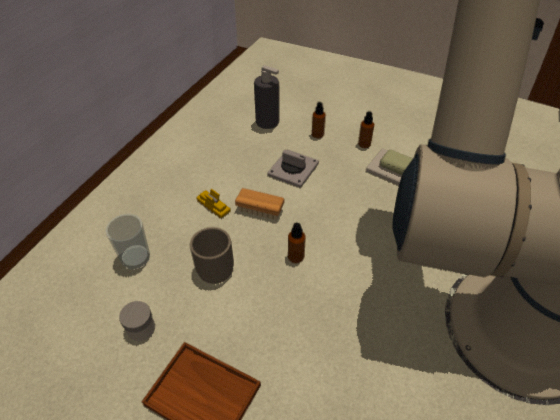

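View pics/wrist0.png

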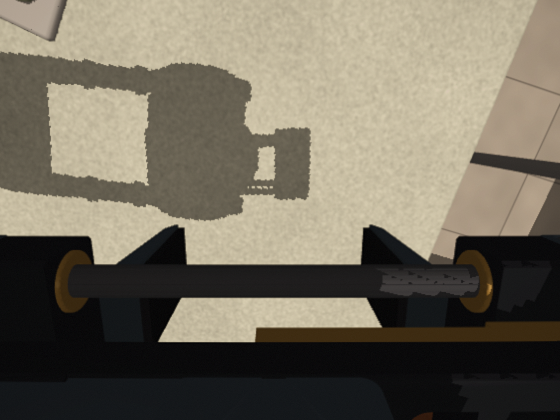

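```bash
cat > h.py <<'E'
from rig import bot
import cv2,numpy as np
np.set_printoptions(precision=4,suppress=True)
class Cam:
    def __init__(s,n):
        st=bot.get_state(); c=bot.read_camera(n); s.n=n
        s.img=c["image"]; s.K=c["K"]; s.d=np.array([c["k1"],0,0,0.])
        if n=="wrist":
            T=np.eye(4);T[:3,:3]=st["orientation"];T[:3,3]=st["tool_pos"]
            s.M=np.linalg.inv(T@c["tool_from_camera"])
        else: s.M=c["camera_from_world"]
        s.R=np.diag([1,-1,-1])@s.M[:3,:3]; s.t=np.diag([1,-1,-1])@s.M[:3,3]
        s.c=-s.R.T@s.t
        s.hsv=cv2.cvtColor(s.img,cv2.COLOR_RGB2HSV)
    def rays(s,px):
        p=cv2.undistortPoints(np.array(px,float).reshape(-1,1,2),s.K,s.d).reshape(-1,2)
        return np.c_[p,np.ones(len(p))]@s.R
    def pl(s,px,z):
        r=s.rays(px); return s.c+r*((z-s.c[2])/r[:,2])[:,None]
    def proj(s,P):
        return cv2.projectPoints(np.array(P,float).reshape(-1,1,3),cv2.Rodrigues(s.R)[0],s.t,s.K,s.d)[0].reshape(-1,2)
    def save(s,name,marks=(),crop=None,sc=1):
        im=s.img[:,:,::-1].copy()
        for m in marks: cv2.circle(im,tuple(int(round(v)) for v in m),2,(255,0,255),-1)
        if crop: x0,y0,x1,y1=crop; im=im[y0:y1,x0:x1]
        im=cv2.resize(im,None,fx=sc,fy=sc,interpolation=cv2.INTER_NEAREST)
        cv2.imwrite("pics/"+name+".png",im)
    def blobs(s,lo,hi,minA=30):
        m=cv2.inRange(s.hsv,np.array(lo),np.array(hi))
        cs=cv2.findContours(m,cv2.RETR_EXTERNAL,cv2.CHAIN_APPROX_NONE)[0]
        return [c for c in cs if cv2.contourArea(c)>=minA]
def tri(ca,pa,cb,pb):
    a=ca.rays([pa])[0];b=cb.rays([pb])[0];a/=np.linalg.norm(a);b/=np.linalg.norm(b)
    A=np.eye(3)*2-np.outer(a,a)-np.outer(b,b)
    return np.linalg.solve(A,(np.eye(3)-np.outer(a,a))@ca.c+(np.eye(3)-np.outer(b,b))@cb.c)
def go(p,xdir=None):
    """numbers for move to TCP p with jaw axis along xdir angle (rad, world yaw, mod pi)"""
    st=bot.get_state();R=st["orientation"];d=R.T@(np.array(p)-st["tool_pos"])/0.15
    out="tx %.3f ty %.3f tz %.3f"%tuple(d)
    yaw=np.arctan2(R[1,0],R[0,0])
    if xdir is not None:
        e=(xdir-yaw+np.pi/2)%np.pi-np.pi/2   # ccw from above
        out+=" twist %.3f (q6 %.2f)"%(-e/(np.pi/2),st["joint_positions"][5])
    print(out," now",st["tool_pos"],"yaw %.3f t %.1f"%(yaw,st["t"]))
E
python3 - <<'E'
from h import *
t=Cam("top");s=Cam("side")
for name,lo,hi in [("brown/wood",(0,90,20),(19,255,255)),("yellow",(20,170,80),(32,255,255))]:
  for c in (t,s):
    for b in c.blobs(lo,hi):
        r=cv2.minAreaRect(b);print(name,c.n,np.round(r[0],1),np.round(r[1],1),round(r[2]),c.pl([r[0]],0.0)[0,:2])
t.save("top_crop",crop=(100,90,440,320),sc=2.3)
s.save("side_crop",crop=(130,60,430,260),sc=2.6)
E
```

```text
brown/wood top [402.1 239.8] [12.6 17. ] 82 [ 0.4387 -0.3812]
brown/wood top [252.4 235.8] [13.4 12.5] 63 [0.4489 0.0342]
brown/wood top [135.1 229.5] [45.4 56. ] 4 [0.4646 0.3575]
brown/wood top [395.  195.4] [11.7 17.8] 59 [ 0.5641 -0.3667]
brown/wood top [283.8 191.2] [36.3 16. ] 83 [ 0.5742 -0.0524]
brown/wood top [279.6   5.5] [559.2  16. ] 1 [ 1.1545 -0.0406]
brown/wood side [200.3 393.4] [98.  78.2] 28 [0.4668 0.3514]
brown/wood side [296.1 246.9] [17.3 32.4] 3 [0.4523 0.0077]
brown/wood side [258.8 203.3] [48.4 24.2] 13 [ 0.5782 -0.0693]
brown/wood side [514.3 221.6] [ 25.4 114.4] 11 [ 0.0453 -0.2623]
brown/wood side [365.7 134.2] [14.1 27.8] 7 [ 0.4413 -0.414 ]
brown/wood side [317.9 124.6] [13.1 26.9] 4 [ 0.5706 -0.3981]
brown/wood side [118.7 158.9] [ 14.  337.5] 47 [ 0.969  -0.0548]
brown/wood side [543.   63.5] [89. 32.] 90 [ 0.0149 -1.0684]
yellow top [271.9 157.9] [10.4 27.8] 18 [ 0.6701 -0.0186]
yellow side [214.6 201.9] [34.1 18.1] 36 [ 0.6702 -0.0304]
```

View pics/top_crop.png

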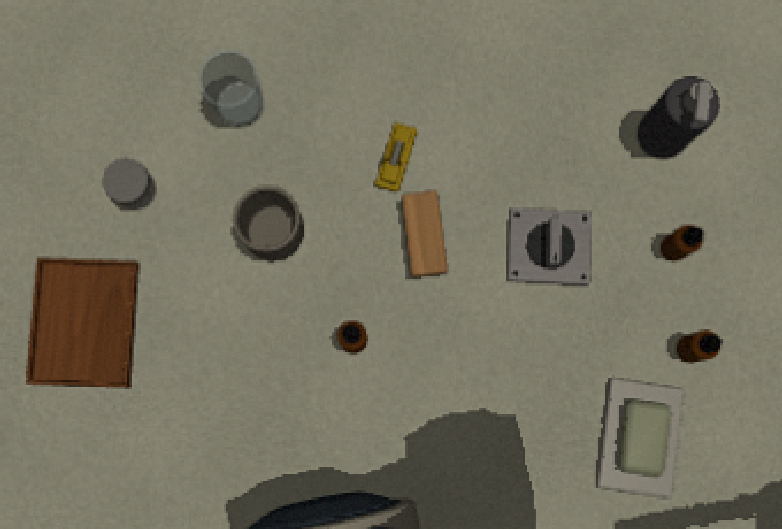

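arm_command --motion '[{"tx": -0.8, "tz": 1}, {"tx": -0.8, "tz": 1}, {"tx": -0.8, "tz": 1}, {"tx": -0.8, "tz": 1}, {"tx": -0.8, "tz": 1}]'

```text
$.motion[0]: bad value
```

arm_command --motion '[{"tx": -0.8, "tz": 1}, {"tx": -0.8, "tz": 1}, {"tx": -0.8, "tz": 1}, {"tx": -0.8, "tz": 1}, {"tx": -0.8, "tz": 1}]'

```text
$.motion[0]: bad value
```

```bash
python3 - <<'E'
from h import *
go([0.5,-0.1,0.3],-np.pi/2)
w=Cam("wrist");w.save("w1")
t=Cam("top");t.save("t1");s=Cam("side");s.save("s1")
E
```

```text
tx -2.581 ty -0.501 tz 3.007 twist 0.183 (q6 -0.10)  now [ 0.1774 -0.5991  0.2246] yaw -1.283 t 0.2
```

View pics/w1.png

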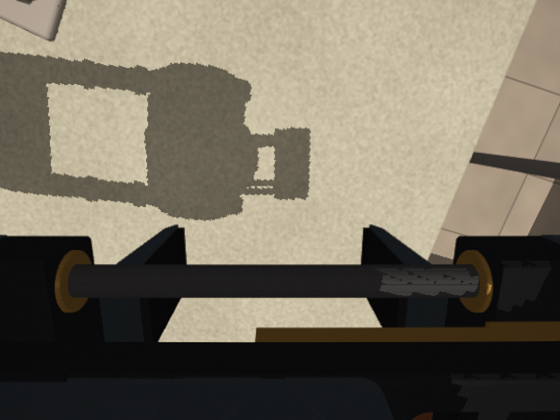

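View pics/t1.png

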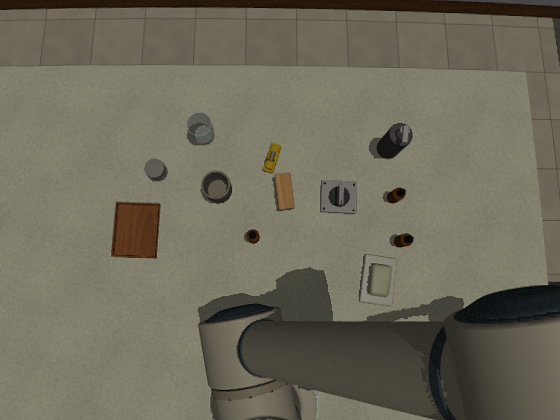

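View pics/s1.png

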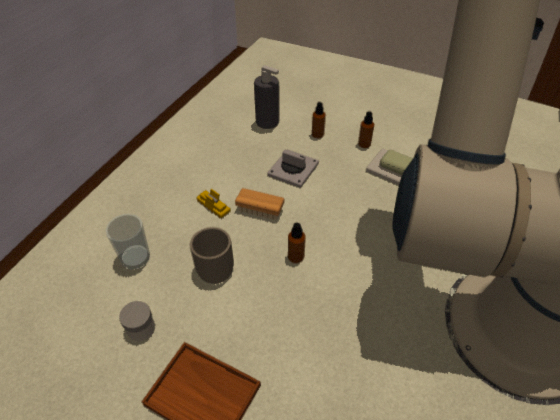

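arm_command --motion '[{"tx": -0.8, "ty": -0.4, "tz": 1, "twist": 0}, {"tx": -0.8, "ty": -0.4, "tz": 1, "twist": 0}, {"tx": -0.8, "ty": -0.4, "tz": 1, "twist": 0}, {"tx": -0.8, "ty": -0.4, "tz": 1, "twist": 0}, {"tx": -0.8, "ty": -0.4, "tz": 1, "twist": 0}]'

```text
t: 0.9
tool_pos: [0.2898, -0.4382, 0.287]
orientation: [[0.287, 0.002, 0.958], [-0.958, -0.001, 0.287], [0.002, -1.0, 0.001]]
wrist_force: [-0.3, -0.3, -0.3]
width: 0.0914
```

arm_command --motion '[{"tx": -1, "ty": 0, "tz": 1, "twist": 0.18}, {"tx": -1, "ty": 0, "tz": 1, "twist": 0.18}, {"tx": -1, "ty": 0, "tz": 1, "twist": 0.18}, {"tx": -1, "ty": 0, "tz": 1, "twist": 0.18}, {"tx": -1, "ty": 0, "tz": 1, "twist": 0.18}, {"tx": -1, "ty": 0, "tz": 1, "twist": 0.18}]'

```text
t: 1.5
tool_pos: [0.3894, -0.2531, 0.285]
orientation: [[0.008, 0.0, 1.0], [-1.0, 0.0, 0.008], [-0.0, -1.0, 0.0]]
wrist_force: [-0.2, -0.3, -0.1]
width: 0.0912
```

```bash
python3 - <<'E'
from h import *
go([0.5,-0.1,0.3],-np.pi/2)
w=Cam("wrist");w.save("w2")
t=Cam("top");t.save("t2");s=Cam("side");s.save("s2")
E
```

```text
tx -1.015 ty -0.100 tz 0.746 twist 0.005 (q6 0.86)  now [ 0.3894 -0.2531  0.285 ] yaw -1.563 t 1.5
```

View pics/w2.png

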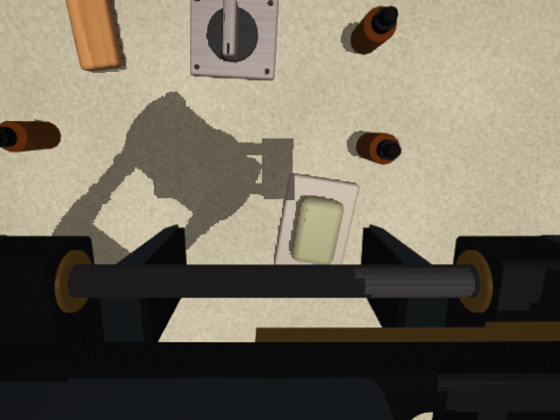

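View pics/t2.png

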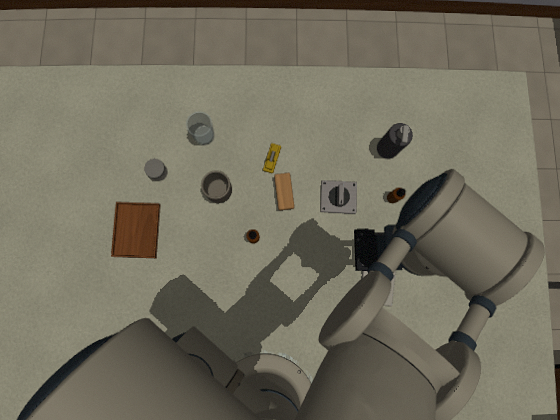

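View pics/s2.png

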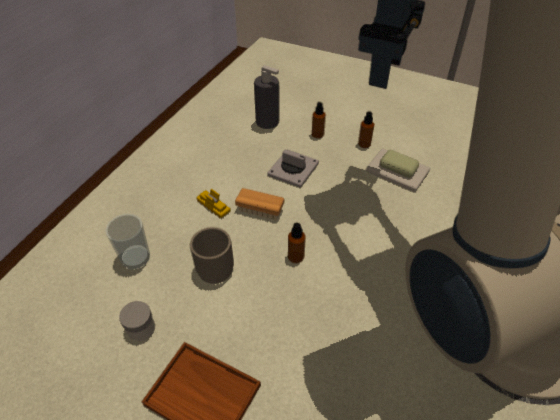

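arm_command --motion '[{"tx": -1, "ty": 0, "tz": 0.5, "twist": 0}, {"tx": -1, "ty": 0, "tz": 0.5, "twist": 0}, {"tx": -1, "ty": 0, "tz": 0.5, "twist": 0}, {"tx": -1, "ty": 0, "tz": 0.5, "twist": 0}, {"tx": -1, "ty": 0, "tz": 0.5, "twist": 0}]'

```text
t: 2.15
tool_pos: [0.4635, -0.104, 0.2848]
orientation: [[0.007, 0.0, 1.0], [-1.0, 0.0, 0.007], [-0.0, -1.0, 0.0]]
wrist_force: [0.1, 0.7, -0.4]
width: 0.0912
```

```bash
python3 - <<'E'
from h import *
go([0.5,-0.1,0.3],-np.pi/2)
w=Cam("wrist");w.save("w3")
for b in w.blobs((8,110,100),(17,255,255)):
    r=cv2.minAreaRect(b);bx=cv2.boxPoints(r);print(r); print(w.pl(bx,.036)[:,:2],w.pl([r[0]],.036))
E
```

```text
tx -0.025 ty -0.101 tz 0.244 twist 0.004 (q6 1.22)  now [ 0.4635 -0.104   0.2848] yaw -1.564 t 2.1
((161.25, 202.75), (23.141704559326172, 11.178620338439941), 78.69007110595703)
[[0.4516 0.0389]
 [0.4543 0.0256]
 [0.4264 0.022 ]
 [0.4236 0.0355]] [[0.4391 0.0305 0.036 ]]
((227.68463134765625, 90.4769287109375), (92.65393829345703, 39.44304656982422), 82.87498474121094)
[[ 0.6131 -0.0262]
 [ 0.6182 -0.0689]
 [ 0.5206 -0.0807]
 [ 0.5149 -0.0355]] [[ 0.5681 -0.0527  0.036 ]]
```

View pics/w3.png

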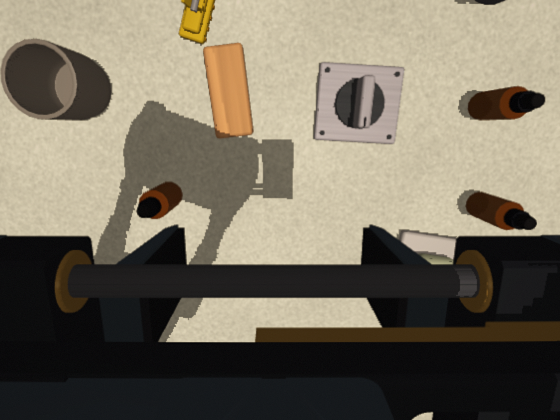

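```bash
cat > plate.py <<'E'
from h import *
def find(cam,lo,hi,near,z,minA=200,maxA=1e9):
    best=None
    for b in cam.blobs(lo,hi,minA):
        if cv2.contourArea(b)>maxA: continue
        r=cv2.minAreaRect(b);p=cam.pl([r[0]],z)[0,:2]
        d=np.hypot(*(p-near))
        if best is None or d<best[0]: best=(d,b,r,p)
    return best
E
python3 - <<'E'
from plate import *
w=Cam("wrist")
print("gray samples",w.hsv[125,330],w.hsv[75,390],w.hsv[160,330],w.hsv[100,300])
t=Cam("top")
print(t.hsv[205,328],t.hsv[215,300], t.hsv[190,325])
E
```

```text
gray samples [ 10  28 188] [ 10  31 181] [ 21  45 213] [ 22  46 216]
[21 52 84] [105  36  28] [ 20  48 106]
```

```bash
python3 - <<'E'
from plate import *
w=Cam("wrist")
m=((w.hsv[...,0].astype(int)<17)|(w.hsv[...,1]<38)|(w.hsv[...,0]>100)).astype(np.uint8)*255
m=cv2.morphologyEx(m,cv2.MORPH_OPEN,np.ones((3,3)))
m[:,:300]=0;m[:50]=0;m[155:]=0;m[:,420:]=0
m=cv2.morphologyEx(m,cv2.MORPH_CLOSE,np.ones((5,5)))
cv2.imwrite("pics/m.png",m)
cs=max(cv2.findContours(m,cv2.RETR_EXTERNAL,cv2.CHAIN_APPROX_NONE)[0],key=cv2.contourArea)
h=cv2.convexHull(cs)
ap=cv2.approxPolyDP(h,6,True).reshape(-1,2);print(ap)
print(w.pl(ap,.012)[:,:2])
g=w.pl(h.reshape(-1,2),.012)[:,:2].astype(np.float32);r=cv2.minAreaRect(g*1000);print(r)
w.save("w4",marks=ap,crop=(0,0,440,240),sc=1.8)
E
```

```text
[[319  61]
 [401  67]
 [390 142]
 [312 137]]
[[ 0.6024 -0.1592]
 [ 0.5964 -0.2553]
 [ 0.5102 -0.2493]
 [ 0.5158 -0.1536]]
((556.375, -204.42552185058594), (99.1969985961914, 88.6717529296875), 87.1559829711914)
```

View pics/w4.png

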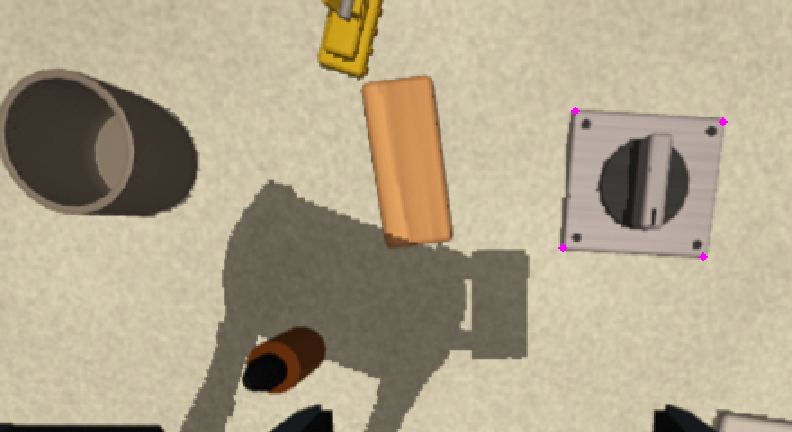

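```bash
python3 - <<'E'
from plate import *
w=Cam("wrist");t=Cam("top")
# cup rim in wrist view: dark + rim ellipse
g=cv2.cvtColor(t.img,cv2.COLOR_RGB2GRAY)
t.save("t4",crop=(190,160,370,220),sc=4.4)
# jar,tray
for c in t.blobs((0,90,20),(19,255,255),800):
    pass
ap=cv2.boxPoints(cv2.minAreaRect(find(t,(0,90,20),(19,255,255),(0.46,0.35),0.017,800)[1]));print(t.pl(ap,.017)[:,:2],t.pl(ap,.017)[:,:2].mean(0))
for b in w.blobs((0,0,0),(40,110,110),800):
    print(cv2.boundingRect(b),cv2.contourArea(b))
E
```

```text
[[0.3911 0.4148]
 [0.5437 0.4139]
 [0.5358 0.2885]
 [0.3838 0.2919]] [0.4636 0.3523]
(0, 101, 560, 244) 34883.5
(331, 75, 33, 53) 1017.0
(2, 43, 62, 72) 3200.5
(47, 42, 63, 78) 2189.5
```

View pics/t4.png

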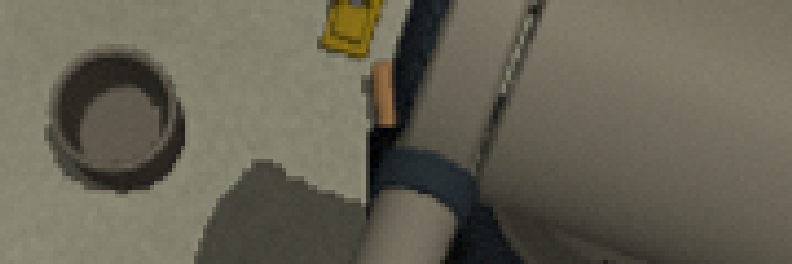

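```bash
python3 - <<'E'
from plate import *
w=Cam("wrist");t=Cam("top")
print(t.pl([[216.3,185.]],.085),w.pl([[37,78.7]],.085), t.pl([[216.3,185.]],.085)-0)
# inside-bottom ring (top): approx
print(t.pl([[190+123/4.4,160+130/4.4]],.006))
a=np.arctan2(0.576-.5564,.125+.2044)
th=0.055
u=np.array([np.sin(th),np.cos(th)]);
for d in(.32,.3325,.345):print(d,np.array([.5564,-.2044])+d*u)
go([0.5668,-0.053,0.10],-np.pi/2+0.108)
E
```

```text
[[0.5725 0.1259 0.085 ]] [[0.5735 0.1258 0.085 ]] [[0.5725 0.1259 0.085 ]]
[[0.5767 0.131  0.006 ]]
0.32 [0.574  0.1151]
0.3325 [0.5747 0.1276]
0.345 [0.5754 0.1401]
tx -0.349 ty 1.233 tz 0.697 twist -0.066 (q6 1.22)  now [ 0.4624 -0.1057  0.285 ] yaw -1.567 t 2.5
```

arm_command --motion '[{"tx": -0.35, "ty": 0.4, "tz": 0.7, "twist": -0.066}, {"tx": -0.35, "ty": 0.8, "tz": 0.7, "twist": -0.066}, {"tx": -0.35, "ty": 1, "tz": 0.7, "twist": -0.066}, {"tx": -0.35, "ty": 1, "tz": 0.7, "twist": -0.066}, {"tx": -0.35, "ty": 1, "tz": 0.7, "twist": -0.066}]'

```text
t: 3.05
tool_pos: [0.5662, -0.0508, 0.1295]
orientation: [[0.109, -0.007, 0.994], [-0.994, 0.002, 0.109], [-0.002, -1.0, -0.007]]
wrist_force: [0.7, 0.2, 0.9]
width: 0.0912
```

```bash
python3 - <<'E'
from plate import *
go([0.5668,-0.053,0.019],-np.pi/2+0.108)
w=Cam("wrist");w.save("w5")
E
```

```text
tx 0.017 ty 0.737 tz 0.007 twist 0.001 (q6 1.27)  now [ 0.5662 -0.0508  0.1295] yaw -1.462 t 3.0
```

View pics/w5.png

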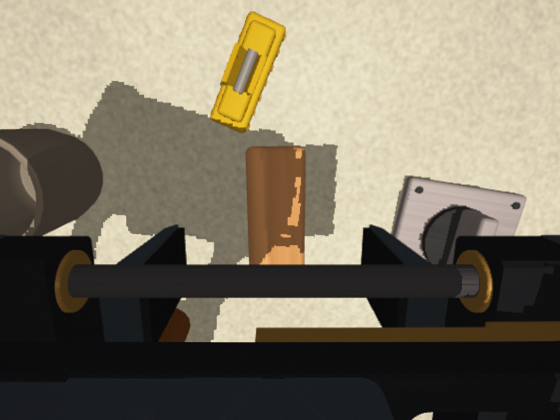

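arm_command --motion '[{"tx": 0.015, "ty": 0.3, "tz": 0, "twist": 0}, {"tx": 0.015, "ty": 0.6, "tz": 0, "twist": 0}, {"tx": 0.015, "ty": 0.74, "tz": 0, "twist": 0}, {"tx": 0.015, "ty": 0.74, "tz": 0, "twist": 0}, {"tx": 0.015, "ty": 0.74, "tz": 0, "twist": 0}]'

```text
t: 3.6
tool_pos: [0.5684, -0.0548, 0.0258]
orientation: [[0.108, 0.002, 0.994], [-0.994, -0.0, 0.108], [0.001, -1.0, 0.002]]
wrist_force: [1.4, -0.1, 0.1]
width: 0.0912
```

arm_command --motion '[{"tx": 0, "ty": 0, "tz": 0, "twist": 0}, {"tx": 0, "ty": 0, "tz": 0, "twist": 0}, {"tx": 0, "ty": 0, "tz": 0, "twist": 0}, {"tx": 0, "ty": 0, "tz": 0, "twist": 0}, {"tx": 0, "ty": 0, "tz": 0, "twist": 0}, {"tx": 0, "ty": 0, "tz": 0, "twist": 0}]' --fingers 0.2 --grip_force 15

```text
t: 4.2
tool_pos: [0.5676, -0.054, 0.024]
orientation: [[0.108, -0.0, 0.994], [-0.994, 0.0, 0.108], [-0.0, -1.0, -0.0]]
wrist_force: [0.8, 0.9, 0.1]
width: 0.046
```

arm_command --motion '[{"tx": 0, "ty": 0, "tz": 0, "twist": 0}, {"tx": 0, "ty": 0, "tz": 0, "twist": 0}, {"tx": 0, "ty": 0, "tz": 0, "twist": 0}, {"tx": 0, "ty": -0.3, "tz": 0, "twist": 0}, {"tx": 0, "ty": -0.6, "tz": 0, "twist": 0}, {"tx": 0, "ty": -0.9, "tz": 0, "twist": 0}, {"tx": 0, "ty": -0.9, "tz": 0, "twist": 0}]'

```text
t: 4.9
tool_pos: [0.5705, -0.0546, 0.1645]
orientation: [[0.109, 0.009, 0.994], [-0.994, -0.002, 0.109], [0.003, -1.0, 0.008]]
wrist_force: [0.4, -0.1, -1.6]
width: 0.044
```

```bash
python3 - <<'E'
from plate import *
# tray axes: long edges
print(np.arctan2(.4139-.4148,.5437-.3911),np.arctan2(.2885-.2919,.5358-.3838))
go([0.4636,0.3523,0.16],-np.pi/2-0.012)
w=Cam("wrist");w.save("w6")
print(bot.get_state()['width'])
E
```

```text
-0.00589770357210739 -0.02236469152026071
tx -2.774 ty 0.019 tz -0.414 twist 0.077 (q6 1.26)  now [ 0.5705 -0.0546  0.1645] yaw -1.462 t 4.9
0.043860938287557376
```

View pics/w6.png

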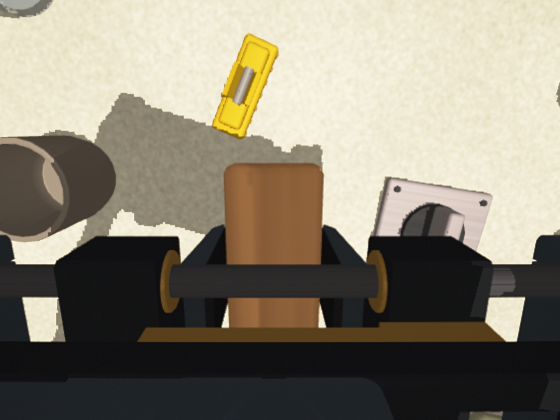

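arm_command --motion '[{"tx": -0.3, "ty": 0, "tz": 0, "twist": 0}, {"tx": -0.6, "ty": 0, "tz": 0, "twist": 0}, {"tx": -0.9, "ty": 0, "tz": -0.1, "twist": 0.02}, {"tx": -1, "ty": 0, "tz": -0.15, "twist": 0.03}]'

```text
t: 5.35
tool_pos: [0.5264, 0.0957, 0.1574]
orientation: [[0.063, -0.003, 0.998], [-0.998, 0.0, 0.063], [-0.001, -1.0, -0.003]]
wrist_force: [-0.5, 0.2, -1.3]
width: 0.0441
```

arm_command --motion '[{"tx": -0.3, "ty": 0, "tz": -0.05, "twist": 0}, {"tx": -0.6, "ty": 0, "tz": -0.1, "twist": 0.02}, {"tx": -0.9, "ty": 0, "tz": -0.15, "twist": 0.04}, {"tx": -1, "ty": 0, "tz": -0.2, "twist": 0.045}, {"tx": -1, "ty": 0, "tz": -0.2, "twist": 0.045}]'

```text
t: 5.85
tool_pos: [0.4879, 0.2422, 0.1575]
orientation: [[-0.006, -0.003, 1.0], [-1.0, -0.001, -0.006], [0.001, -1.0, -0.003]]
wrist_force: [0.0, -0.5, -1.4]
width: 0.0442
```

arm_command --motion '[{"tx": -0.3, "ty": 0, "tz": -0.05, "twist": 0}, {"tx": -0.6, "ty": 0, "tz": -0.1, "twist": 0}, {"tx": -0.77, "ty": 0, "tz": -0.1, "twist": 0}, {"tx": -0.77, "ty": 0, "tz": -0.1, "twist": 0}, {"tx": -0.77, "ty": 0, "tz": -0.1, "twist": 0}]'

```text
t: 6.35
tool_pos: [0.4757, 0.3553, 0.1578]
orientation: [[-0.009, -0.001, 1.0], [-1.0, -0.001, -0.009], [0.001, -1.0, -0.001]]
wrist_force: [-0.3, -0.7, -0.5]
width: 0.0435
```

```bash
python3 - <<'E'
from plate import *
go([0.4636,0.3523,0.06],-np.pi/2-0.012)
w=Cam("wrist");w.save("w7")
t=Cam("top");t.save("t7")
E
```

```text
tx 0.020 ty 0.652 tz -0.080 twist 0.002 (q6 2.12)  now [0.4757 0.3553 0.1578] yaw -1.579 t 6.3
```

View pics/w7.png

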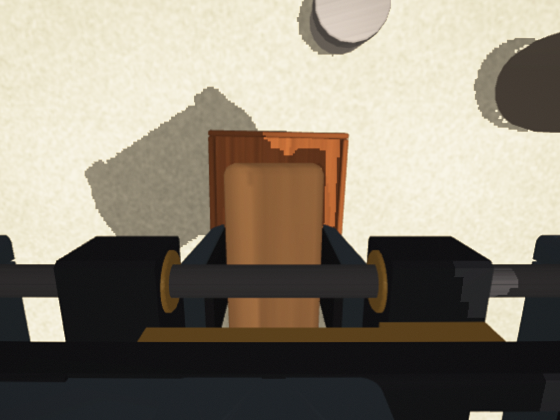

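View pics/t7.png

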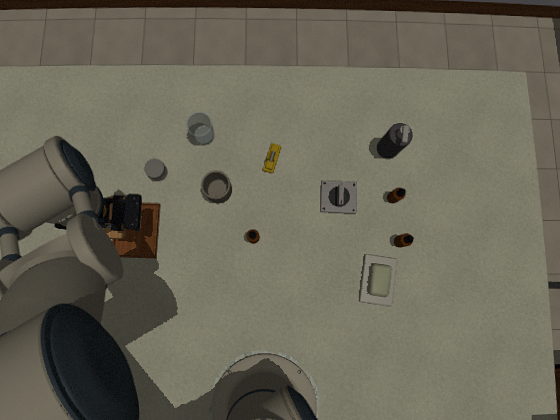

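arm_command --motion '[{"tx": 0.02, "ty": 0.2, "tz": -0.08, "twist": 0}, {"tx": 0.02, "ty": 0.4, "tz": -0.08, "twist": 0}, {"tx": 0.02, "ty": 0.6, "tz": -0.08, "twist": 0}, {"tx": 0.02, "ty": 0.75, "tz": -0.08, "twist": 0}, {"tx": 0.02, "ty": 0.75, "tz": -0.08, "twist": 0}, {"tx": 0.02, "ty": 0.75, "tz": -0.08, "twist": 0}]'

```text
t: 7.05
tool_pos: [0.4641, 0.3524, 0.0468]
orientation: [[-0.01, -0.0, 1.0], [-1.0, -0.0, -0.01], [0.0, -1.0, -0.0]]
wrist_force: [0.3, 0.3, -0.7]
width: 0.0436
```

arm_command --motion '[{"tx": 0, "ty": 0.05, "tz": 0, "twist": 0}, {"tx": 0, "ty": 0.11, "tz": 0, "twist": 0}, {"tx": 0, "ty": 0.11, "tz": 0, "twist": 0}, {"tx": 0, "ty": 0.11, "tz": 0, "twist": 0}]'

```text
t: 7.45
tool_pos: [0.4638, 0.3532, 0.0299]
orientation: [[-0.009, -0.0, 1.0], [-1.0, -0.0, -0.009], [0.0, -1.0, -0.0]]
wrist_force: [0.4, -0.1, -1.7]
width: 0.0439
```

Release with limited opening, rise straight up.

arm_command --motion '[{"tx": 0, "ty": 0, "tz": 0, "twist": 0}, {"tx": 0, "ty": 0, "tz": 0, "twist": 0}, {"tx": 0, "ty": 0, "tz": 0, "twist": 0}, {"tx": 0, "ty": -0.3, "tz": 0, "twist": 0}, {"tx": 0, "ty": -0.6, "tz": 0, "twist": 0}, {"tx": 0, "ty": -0.9, "tz": 0, "twist": 0}, {"tx": 0, "ty": -0.9, "tz": 0, "twist": 0}]' --fingers 0.7

```text
t: 8.15
tool_pos: [0.4663, 0.3548, 0.1709]
orientation: [[-0.009, 0.008, 1.0], [-1.0, 0.005, -0.009], [-0.005, -1.0, 0.008]]
wrist_force: [0.3, 0.1, -0.6]
width: 0.0639
```

```bash
python3 - <<'E'
from plate import *
w=Cam("wrist");w.save("w8")
t=Cam("top");s=Cam("side");s.save("s8")
t.save("t8",crop=(190,90,440,300),sc=3)
go([0.44,0.03,0.16],None)
E
```

```text
tx 2.155 ty 0.032 tz -0.138  now [0.4636 0.3531 0.1648] yaw -1.580 t 8.3
```

View pics/w8.png

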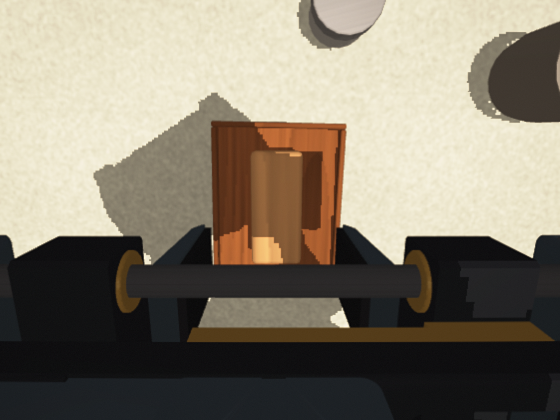

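View pics/t8.png

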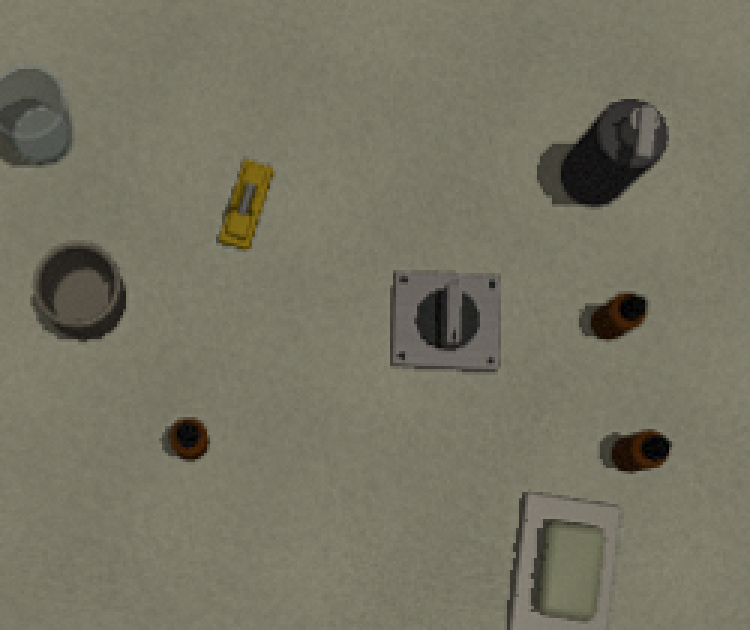

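View pics/s8.png

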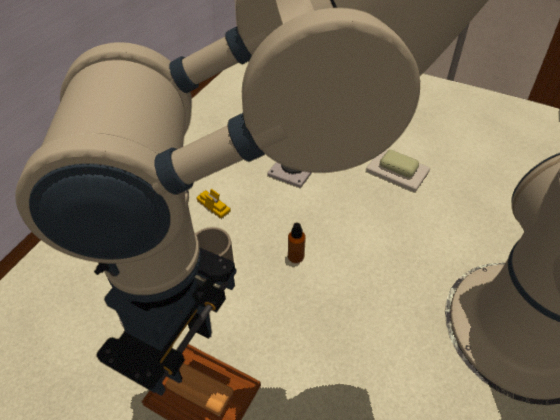

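```bash
python3 - <<'E'
from plate import *
t=Cam("top")
t.save("t9",crop=(90,100,290,240),sc=4)
s=Cam("side")
E
```

```text
(no output)
```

View pics/t9.png

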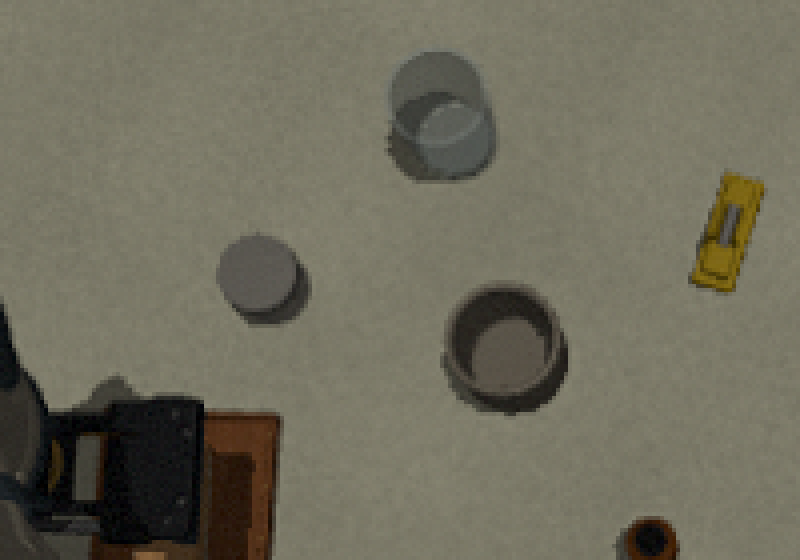

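```bash
python3 - <<'E'
from plate import *
t=Cam("top")
p=t.pl([[154.3,168.5]],.052)[0];print(p)
go([p[0],p[1],0.16],0.0)
q=t.pl([[387.7,150]],0);print(q)
E
```

```text
[0.6242 0.298  0.052 ]
tx 0.355 ty 0.023 tz 1.077 twist 0.994 (q6 2.13)  now [0.4632 0.3528 0.1637] yaw -1.580 t 8.4
[[ 0.6969 -0.3516  0.    ]]
```

arm_command --motion '[{"tx": 0.3, "ty": 0, "tz": 0.2, "twist": -0.09}, {"tx": 0.3, "ty": 0, "tz": 0.4, "twist": -0.18}, {"tx": 0.35, "ty": 0, "tz": 0.6, "twist": -0.27}, {"tx": 0.35, "ty": 0, "tz": 0.7, "twist": -0.36}, {"tx": 0.35, "ty": 0, "tz": 0.7, "twist": -0.45}, {"tx": 0.35, "ty": 0, "tz": 0.7, "twist": -0.54}, {"tx": 0.35, "ty": 0, "tz": 0.7, "twist": -0.63}, {"tx": 0.35, "ty": 0, "tz": 0.7, "twist": -0.72}]'

```text
t: 9.25
tool_pos: [0.5679, 0.2995, 0.1636]
orientation: [[0.903, -0.002, 0.429], [-0.429, -0.001, 0.903], [-0.001, -1.0, -0.002]]
wrist_force: [0.1, -0.3, 0.0]
width: 0.0637
```

```bash
python3 - <<'E'
from plate import *
go([0.6242,0.298,0.16],0)
E
```

```text
tx 0.343 ty 0.023 tz 0.152 twist -0.282 (q6 0.84)  now [0.5679 0.2995 0.1636] yaw -0.443 t 9.2
```

arm_command --motion '[{"tx": 0.5, "ty": -0.3, "tz": -0.2, "twist": -0.09}, {"tx": 0.5, "ty": -0.3, "tz": -0.2, "twist": -0.18}, {"tx": 0.5, "ty": -0.3, "tz": -0.2, "twist": -0.28}, {"tx": 0.5, "ty": -0.3, "tz": -0.2, "twist": -0.28}, {"tx": 0.5, "ty": -0.3, "tz": -0.2, "twist": -0.28}]' --fingers 1

```text
t: 9.75
tool_pos: [0.6221, 0.2403, 0.2086]
orientation: [[1.0, -0.002, 0.013], [-0.013, -0.0, 1.0], [-0.002, -1.0, -0.0]]
wrist_force: [-0.5, -0.5, 0.2]
width: 0.0912
```

```bash
python3 - <<'E'
from plate import *
w=Cam("wrist");w.save("w10")
go([0.6242,0.298,0.1],0)
E
```

```text
tx 0.012 ty 0.724 tz 0.384 twist -0.008 (q6 0.29)  now [0.622  0.2405 0.2087] yaw -0.013 t 9.8
```

View pics/w10.png

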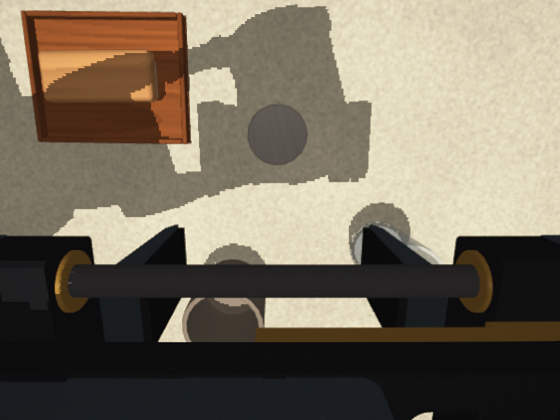

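```bash
python3 - <<'E'
from plate import *
w=Cam("wrist")
p=w.pl([[277.5,134.5]],.052)[0];print(p)
b=find(w,(0,90,20),(19,255,255),(.46,.35),.017,3000)
bx=cv2.boxPoints(b[2]);print(w.pl(bx,.017)[:,:2],w.pl(bx,.017)[:,:2].mean(0)) 
go([p[0],p[1],0.1],0)
E
```

```text
[0.6259 0.299  0.052 ]
[[0.3907 0.4133]
 [0.5471 0.4102]
 [0.539  0.2911]
 [0.3692 0.2937]] [0.4615 0.3521]
tx 0.023 ty 0.726 tz 0.389 twist -0.008 (q6 0.29)  now [0.622  0.2407 0.2089] yaw -0.012 t 9.8
```

arm_command --motion '[{"tx": 0.02, "ty": 0.1, "tz": 0.3, "twist": 0}, {"tx": 0.02, "ty": 0.4, "tz": 0.387, "twist": 0}, {"tx": 0.02, "ty": 0.6, "tz": 0.387, "twist": 0}, {"tx": 0.02, "ty": 0.6, "tz": 0.387, "twist": 0}]'

```text
t: 10.25
tool_pos: [0.6231, 0.2982, 0.1151]
orientation: [[1.0, -0.008, 0.01], [-0.01, -0.003, 1.0], [-0.008, -1.0, -0.003]]
wrist_force: [-1.6, -0.2, 0.6]
width: 0.0911
```

arm_command --motion '[{"tx": 0, "ty": 0.2, "tz": 0, "twist": 0}, {"tx": 0, "ty": 0.4, "tz": 0, "twist": 0}, {"tx": 0, "ty": 0.56, "tz": 0, "twist": 0}, {"tx": 0, "ty": 0.56, "tz": 0, "twist": 0}]'

```text
t: 10.65
tool_pos: [0.6251, 0.2977, 0.0344]
orientation: [[1.0, -0.004, 0.01], [-0.01, -0.001, 1.0], [-0.004, -1.0, -0.001]]
wrist_force: [0.0, 0.1, 0.1]
width: 0.0912
```

arm_command --motion '[{"tx": 0, "ty": 0, "tz": 0, "twist": 0}, {"tx": 0, "ty": 0, "tz": 0, "twist": 0}, {"tx": 0, "ty": 0, "tz": 0, "twist": 0}, {"tx": 0, "ty": 0, "tz": 0, "twist": 0}, {"tx": 0, "ty": 0, "tz": 0, "twist": 0}, {"tx": 0, "ty": 0, "tz": 0, "twist": 0}]' --fingers 0.3 --grip_force 15

```text
t: 11.25
tool_pos: [0.6267, 0.2983, 0.0365]
orientation: [[1.0, 0.001, 0.009], [-0.009, 0.0, 1.0], [0.001, -1.0, 0.0]]
wrist_force: [-1.7, -0.0, 7.3]
width: 0.0535
```

arm_command --motion '[{"tx": 0, "ty": 0, "tz": 0, "twist": 0}, {"tx": 0, "ty": -0.2, "tz": 0, "twist": 0}, {"tx": 0, "ty": -0.5, "tz": 0, "twist": 0}, {"tx": 0, "ty": -0.8, "tz": 0, "twist": 0}, {"tx": 0, "ty": -1, "tz": 0, "twist": 0}, {"tx": 0, "ty": -1, "tz": 0, "twist": 0}]'

```text
t: 11.85
tool_pos: [0.6285, 0.299, 0.1911]
orientation: [[1.0, 0.007, 0.009], [-0.009, 0.003, 1.0], [0.007, -1.0, 0.003]]
wrist_force: [0.4, 0.5, -0.4]
width: 0.0536
```

```bash
python3 - <<'E'
from plate import *
th=.051;o=np.array([.5564,-.2044]);X=np.array([np.cos(th),-np.sin(th)]);Y=np.array([np.sin(th),np.cos(th)])
j=o+.107*X;print(j)
go([j[0],j[1],0.186],-th)
for d in (.105,.172,.238):print(o+d*Y)
print("clip",np.array([.573,.126])-.103*X)
s=Cam("side");s.save("s11")
E
```

```text
[ 0.6633 -0.2099]
tx 0.262 ty 0.026 tz -3.390 twist 0.027 (q6 0.37)  now [0.6285 0.299  0.1911] yaw -0.009 t 11.8
[ 0.5618 -0.0995]
[ 0.5652 -0.0326]
[0.5685 0.0333]
clip [0.4701 0.1313]
```

View pics/s11.png

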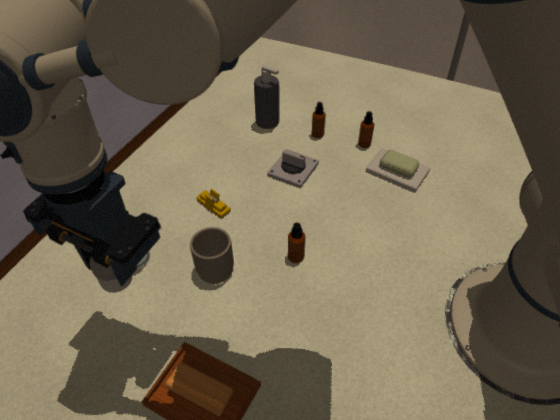

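arm_command --motion '[{"tx": 0, "ty": 0, "tz": -0.3, "twist": 0}, {"tx": 0, "ty": 0, "tz": -0.6, "twist": 0}, {"tx": 0, "ty": 0, "tz": -0.9, "twist": 0}, {"tx": 0, "ty": 0, "tz": -1, "twist": 0}]'

```text
t: 12.3
tool_pos: [0.6241, 0.1444, 0.1845]
orientation: [[1.0, -0.003, 0.012], [-0.012, -0.001, 1.0], [-0.003, -1.0, -0.001]]
wrist_force: [0.4, 1.3, -1.4]
width: 0.0535
```

arm_command --motion '[{"tx": 0, "ty": 0, "tz": -0.3, "twist": 0}, {"tx": 0, "ty": 0, "tz": -0.6, "twist": 0}, {"tx": 0, "ty": 0, "tz": -0.9, "twist": 0}, {"tx": 0, "ty": 0, "tz": -1, "twist": 0}]'

```text
t: 12.7
tool_pos: [0.623, -0.0052, 0.1847]
orientation: [[1.0, -0.002, 0.012], [-0.012, -0.001, 1.0], [-0.002, -1.0, -0.001]]
wrist_force: [-0.1, 1.2, -1.3]
width: 0.0535
```

arm_command --motion '[{"tx": 0.1, "ty": 0, "tz": -0.3, "twist": 0}, {"tx": 0.2, "ty": 0, "tz": -0.6, "twist": 0}, {"tx": 0.2, "ty": 0, "tz": -0.9, "twist": 0}, {"tx": 0.2, "ty": 0, "tz": -1, "twist": 0.027}, {"tx": 0.2, "ty": 0, "tz": -1, "twist": 0.027}]'

```text
t: 13.2
tool_pos: [0.652, -0.1535, 0.1847]
orientation: [[0.998, -0.001, 0.056], [-0.056, 0.0, 0.998], [-0.001, -1.0, 0.0]]
wrist_force: [-0.2, 1.3, -1.6]
width: 0.0535
```

```bash
python3 - <<'E'
from plate import *
go([0.6633,-.2099,0.06],-.051)
w=Cam("wrist");w.save("w12")
t=Cam("top");t.save("t12",crop=(190,90,440,300),sc=3)
E
```

```text
tx 0.098 ty 0.831 tz -0.371 twist -0.003 (q6 -0.26)  now [ 0.652  -0.1535  0.1847] yaw -0.056 t 13.2
```

View pics/w12.png

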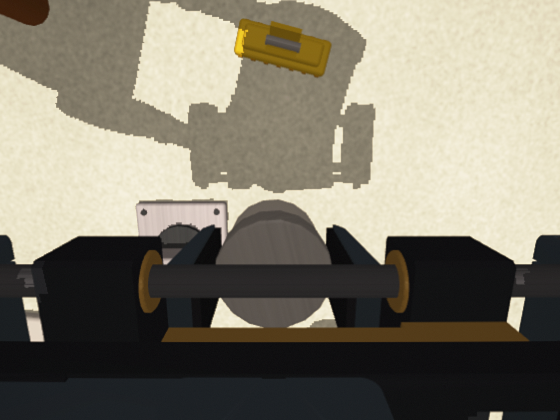

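View pics/t12.png

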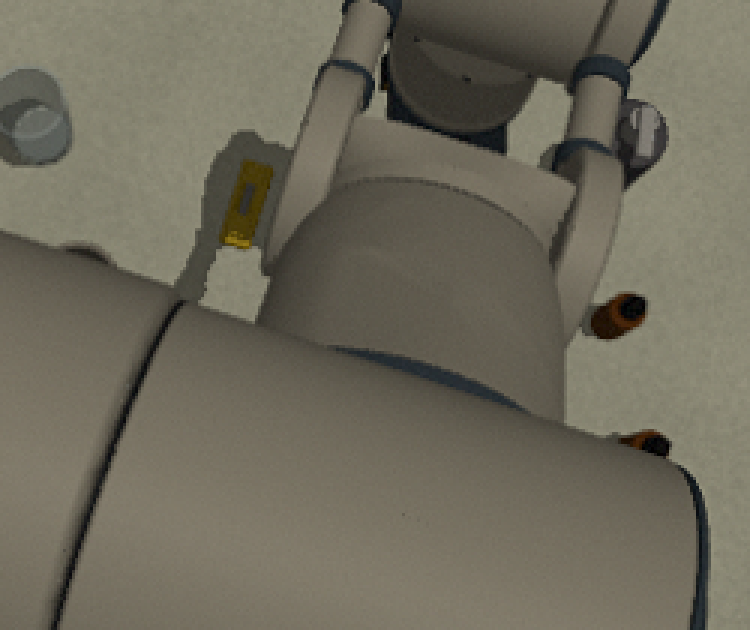

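```bash
python3 - <<'E'
from plate import *
s=Cam("side");s.save("s13")
E
```

```text
(no output)
```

View pics/s13.png

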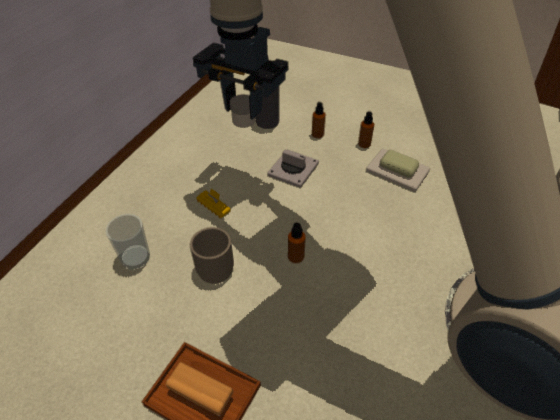

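arm_command --motion '[{"tx": 0.1, "ty": 0, "tz": -0.2, "twist": 0}, {"tx": 0.1, "ty": 0, "tz": -0.37, "twist": 0}, {"tx": 0.1, "ty": 0.3, "tz": -0.37, "twist": 0}, {"tx": 0.1, "ty": 0.6, "tz": -0.37, "twist": 0}, {"tx": 0.1, "ty": 0.8, "tz": -0.37, "twist": 0}, {"tx": 0.1, "ty": 0.85, "tz": -0.37, "twist": 0}, {"tx": 0.1, "ty": 0.85, "tz": -0.37, "twist": 0}]'

```text
t: 14.05
tool_pos: [0.6643, -0.2068, 0.0579]
orientation: [[0.999, -0.002, 0.05], [-0.05, 0.001, 0.999], [-0.002, -1.0, 0.001]]
wrist_force: [0.3, 0.3, 0.4]
width: 0.0539
```

```bash
python3 - <<'E'
from plate import *
go([0.6633,-.2099,0.0375],-.051)
E
```

```text
tx -0.006 ty 0.136 tz -0.021 twist 0.001 (q6 -0.34)  now [ 0.6643 -0.2068  0.0579] yaw -0.050 t 14.1
```

arm_command --motion '[{"tx": 0, "ty": 0.06, "tz": -0.02, "twist": 0}, {"tx": 0, "ty": 0.13, "tz": -0.02, "twist": 0}, {"tx": 0, "ty": 0.13, "tz": -0.02, "twist": 0}, {"tx": 0, "ty": 0.13, "tz": -0.02, "twist": 0}]'

```text
t: 14.45
tool_pos: [0.6644, -0.2113, 0.0392]
orientation: [[0.999, 0.0, 0.052], [-0.052, -0.0, 0.999], [0.0, -1.0, -0.0]]
wrist_force: [0.5, -1.4, -0.1]
width: 0.0534
```

arm_command --motion '[{"tx": 0, "ty": 0.015, "tz": 0, "twist": 0}, {"tx": 0, "ty": 0.015, "tz": 0, "twist": 0}, {"tx": 0, "ty": 0.015, "tz": 0, "twist": 0}]'

```text
t: 14.75
tool_pos: [0.6644, -0.2113, 0.0368]
orientation: [[0.999, 0.0, 0.051], [-0.051, -0.0, 0.999], [0.0, -1.0, -0.0]]
wrist_force: [0.6, -0.6, -1.0]
width: 0.0538
```

arm_command --motion '[{"tx": 0, "ty": 0, "tz": 0, "twist": 0}, {"tx": 0, "ty": 0, "tz": 0, "twist": 0}, {"tx": 0, "ty": 0, "tz": 0, "twist": 0}, {"tx": 0, "ty": -0.2, "tz": 0, "twist": 0}, {"tx": 0, "ty": -0.5, "tz": 0, "twist": 0}, {"tx": 0, "ty": -0.8, "tz": 0, "twist": 0}, {"tx": 0, "ty": -1, "tz": 0, "twist": 0}]' --fingers 0.75

```text
t: 15.45
tool_pos: [0.6651, -0.2116, 0.1902]
orientation: [[0.999, 0.003, 0.051], [-0.051, -0.001, 0.999], [0.003, -1.0, -0.001]]
wrist_force: [0.2, -0.1, -0.3]
width: 0.0685
```

```bash
python3 - <<'E'
from plate import *
w=Cam("wrist");w.save("w14")
go([0.645,-.10,0.19],-.051)
E
```

```text
tx -0.183 ty 0.028 tz 0.739 twist -0.000 (q6 -0.34)  now [ 0.6667 -0.2122  0.1947] yaw -0.051 t 15.5
```

View pics/w14.png

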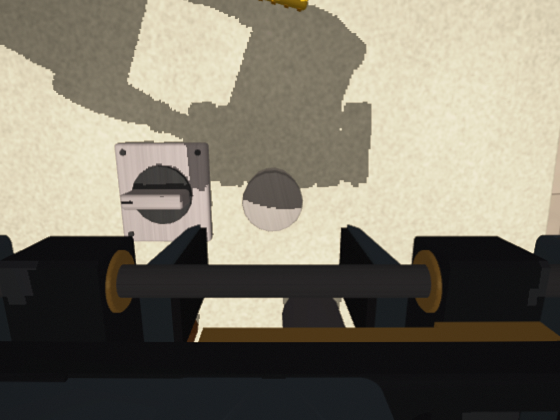

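```bash
cat >> plate.py <<'E'
th=.051;o=np.array([.5564,-.2044]);X=np.array([np.cos(th),-np.sin(th)]);Y=np.array([np.sin(th),np.cos(th)])
def pf(p): d=np.array(p)[:2]-o; return np.array([d@X,d@Y])
E
python3 - <<'E'
from plate import *
w=Cam("wrist")
p=w.pl([[272,200.5]],.052)[0];print(p,pf(p))
q=w.pl([[116,144],[209,144],[212,240]],.012)[:,:2];print(q)
for a in q:print(pf(a))
t=Cam("top")
for c in t.blobs((20,170,60),(32,255,255)):
    r=cv2.minAreaRect(c);bx=t.pl(cv2.boxPoints(r),.012)[:,:2];print(bx,bx.mean(0))
E
```

```text
[ 0.6666 -0.2111  0.052 ] [ 0.1104 -0.0011]
[[ 0.5185 -0.1558]
 [ 0.6083 -0.1606]
 [ 0.6021 -0.2581]]
[-0.0403  0.0467]
[0.0496 0.0464]
[ 0.0484 -0.0513]
[[ 0.6513  0.0018]
 [ 0.71   -0.0167]
 [ 0.7008 -0.0438]
 [ 0.6423 -0.0251]] [ 0.6761 -0.021 ]
```

arm_command --motion '[{"tx": 0.05, "ty": -0.1, "tz": 0.3, "twist": 0}, {"tx": 0.05, "ty": -0.2, "tz": 0.6, "twist": 0}, {"tx": 0.05, "ty": -0.2, "tz": 0.7, "twist": 0}, {"tx": 0.05, "ty": -0.2, "tz": 0.7, "twist": 0}, {"tx": 0.05, "ty": -0.2, "tz": 0.7, "twist": 0}]'

```text
t: 16.1
tool_pos: [0.6767, -0.107, 0.2154]
orientation: [[0.999, -0.002, 0.051], [-0.051, 0.0, 0.999], [-0.002, -1.0, -0.0]]
wrist_force: [0.0, -0.8, -0.4]
width: 0.0681
```

```bash
sed -i 's/\[.5564,-.2044\]/[.558,-.2055]/' plate.py; python3 - <<'E'
from plate import *
w=Cam("wrist");w.save("w15")
for c in w.blobs((18,150,60),(34,255,255),200):
    r=cv2.minAreaRect(c);bx=w.pl(cv2.boxPoints(r),.006)[:,:2];print(r,bx,bx.mean(0))
go([0.676,-.021,0.19],1.266)
E
```

```text
((378.9380798339844, 332.1343688964844), (18.48761558532715, 360.00457763671875), 89.54886627197266) [[ 0.5792 -0.2655]
 [ 1.0087 -0.2844]
 [ 1.0126 -0.3097]
 [ 0.5768 -0.2904]] [ 0.7943 -0.2875]
((428.2846374511719, 280.93804931640625), (60.67961502075195, 25.499601364135742), 85.48600769042969) [[ 0.8298 -0.1865]
 [ 0.8584 -0.1856]
 [ 0.8688 -0.2617]
 [ 0.8389 -0.2627]] [ 0.849  -0.2241]
((118.26533508300781, 280.9205627441406), (25.44632911682129, 60.94220733642578), 6.170175075531006) [[ 0.4671 -0.241 ]
 [ 0.4873 -0.1663]
 [ 0.5155 -0.1709]
 [ 0.4965 -0.246 ]] [ 0.4916 -0.2061]
((259.3266296386719, 104.69222259521484), (83.21775817871094, 31.3652286529541), 14.697319030761719) [[ 0.6209 -0.0214]
 [ 0.6315  0.0074]
 [ 0.7115 -0.0171]
 [ 0.7023 -0.0467]] [ 0.6665 -0.0195]
tx -0.035 ty 0.170 tz 0.576 twist -0.839 (q6 -0.19)  now [ 0.6767 -0.1076  0.2155] yaw -0.052 t 16.1
```

View pics/w15.png

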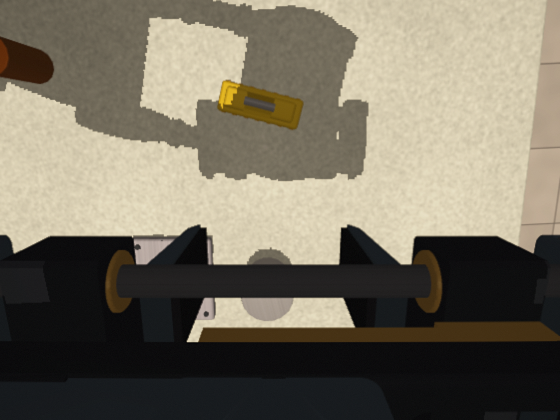

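arm_command --motion '[{"tx": -0.1, "ty": 0, "tz": 0.2, "twist": -0.09}, {"tx": -0.1, "ty": 0, "tz": 0.4, "twist": -0.18}, {"tx": -0.1, "ty": 0, "tz": 0.58, "twist": -0.27}, {"tx": -0.1, "ty": 0, "tz": 0.58, "twist": -0.36}, {"tx": -0.1, "ty": 0, "tz": 0.58, "twist": -0.45}, {"tx": -0.1, "ty": 0, "tz": 0.58, "twist": -0.54}, {"tx": -0.1, "ty": 0, "tz": 0.58, "twist": -0.63}, {"tx": -0.1, "ty": 0, "tz": 0.58, "twist": -0.72}]'

```text
t: 16.95
tool_pos: [0.6665, -0.0207, 0.2158]
orientation: [[0.468, -0.001, -0.884], [0.884, -0.0, 0.468], [-0.001, -1.0, 0.001]]
wrist_force: [-0.7, -0.3, -0.6]
width: 0.0682
```

```bash
python3 - <<'E'
from plate import *
go([0.667,-.0195,0.1],1.27)
E
```

```text
tx 0.009 ty 0.772 tz 0.000 twist -0.119 (q6 -1.20)  now [ 0.6665 -0.0207  0.2158] yaw 1.084 t 16.9
```

arm_command --motion '[{"tx": 0.01, "ty": 0.2, "tz": 0, "twist": -0.09}, {"tx": 0.01, "ty": 0.5, "tz": 0, "twist": -0.12}, {"tx": 0.01, "ty": 0.77, "tz": 0, "twist": -0.12}, {"tx": 0.01, "ty": 0.77, "tz": 0, "twist": -0.12}, {"tx": 0.01, "ty": 0.77, "tz": 0, "twist": -0.12}]'

```text
t: 17.45
tool_pos: [0.6674, -0.0188, 0.1013]
orientation: [[0.3, -0.001, -0.954], [0.954, 0.0, 0.3], [-0.0, -1.0, 0.001]]
wrist_force: [1.3, -0.4, 1.3]
width: 0.0679
```

```bash
python3 - <<'E'
from plate import *
go([0.667,-.0195,0.015],1.27)
w=Cam("wrist");w.save("w16")
t=Cam("top");t.save("t16");s=Cam("side");s.save("s16",crop=(130,60,430,260),sc=2.6)
E
```

```text
tx -0.005 ty 0.575 tz 0.000 twist -0.002 (q6 -1.38)  now [ 0.6674 -0.0188  0.1013] yaw 1.267 t 17.4
```

View pics/w16.png

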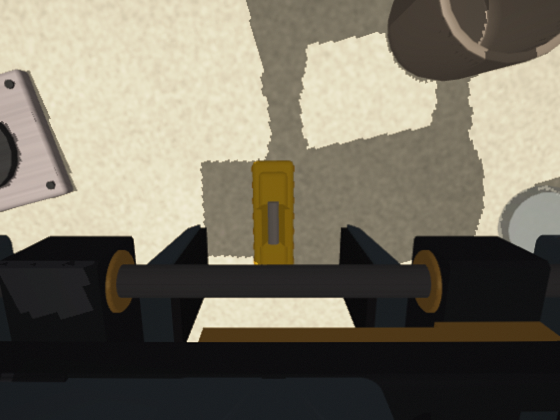

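View pics/s16.png

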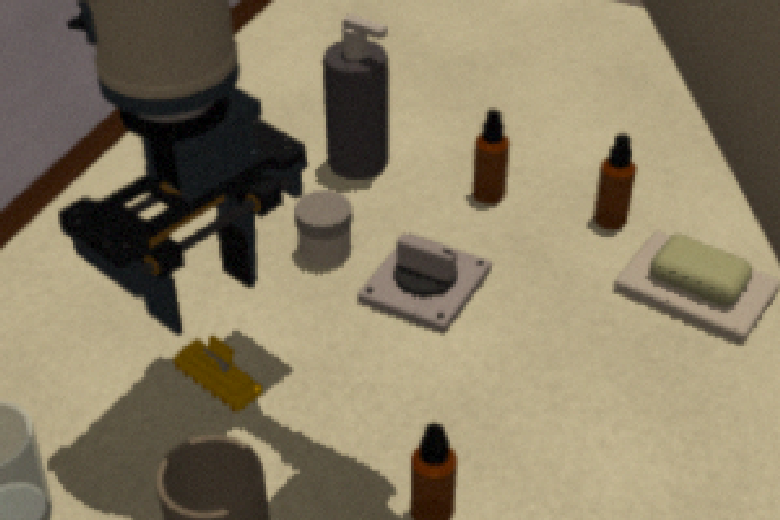

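```bash
python3 - <<'E'
from plate import *
w=Cam("wrist")
e=w.pl([[273,160.5]],.010)[0];print(e, e[:2]+.042*np.array([.954,-.3]),w.pl([[273,222]],.034))
E
```

```text
[ 0.6287 -0.0065  0.01  ] [ 0.6687 -0.0191] [[ 0.6664 -0.0183  0.034 ]]
```

Centred. Descend and grip.

arm_command --motion '[{"tx": 0, "ty": 0.2, "tz": 0, "twist": 0}, {"tx": 0, "ty": 0.4, "tz": 0, "twist": 0}, {"tx": 0, "ty": 0.55, "tz": 0, "twist": 0}, {"tx": 0, "ty": 0.55, "tz": 0, "twist": 0}, {"tx": 0, "ty": 0.55, "tz": 0, "twist": 0}]'

```text
t: 18.15
tool_pos: [0.6682, -0.0179, 0.02]
orientation: [[0.298, 0.001, -0.954], [0.954, -0.0, 0.298], [0.0, -1.0, -0.001]]
wrist_force: [0.2, -0.3, -0.2]
width: 0.0679
```

arm_command --motion '[{"tx": 0, "ty": 0.035, "tz": 0, "twist": 0}, {"tx": 0, "ty": 0.035, "tz": 0, "twist": 0}]'

```text
t: 18.35
tool_pos: [0.668, -0.0178, 0.0143]
orientation: [[0.298, 0.001, -0.955], [0.955, -0.0, 0.298], [0.0, -1.0, -0.001]]
wrist_force: [-0.9, -0.5, -0.3]
width: 0.0685
```

arm_command --motion '[{"tx": 0, "ty": 0, "tz": 0, "twist": 0}, {"tx": 0, "ty": 0, "tz": 0, "twist": 0}, {"tx": 0, "ty": 0, "tz": 0, "twist": 0}, {"tx": 0, "ty": 0, "tz": 0, "twist": 0}, {"tx": 0, "ty": 0, "tz": 0, "twist": 0}, {"tx": 0, "ty": 0, "tz": 0, "twist": 0}, {"tx": 0, "ty": 0, "tz": 0, "twist": 0}]' --fingers 0 --grip_force 12

```text
t: 19.05
tool_pos: [0.6674, -0.0178, 0.0134]
orientation: [[0.298, 0.0, -0.955], [0.955, 0.0, 0.298], [0.0, -1.0, 0.0]]
wrist_force: [-0.4, -0.1, 0.4]
width: 0.03
```

arm_command --motion '[{"tx": 0, "ty": 0, "tz": 0, "twist": 0}, {"tx": 0, "ty": 0, "tz": 0, "twist": 0}, {"tx": 0, "ty": -0.2, "tz": 0, "twist": 0}, {"tx": 0, "ty": -0.5, "tz": 0, "twist": 0}, {"tx": 0, "ty": -0.8, "tz": 0, "twist": 0}, {"tx": 0, "ty": -1, "tz": 0, "twist": 0}, {"tx": 0, "ty": -1, "tz": 0, "twist": 0}]'

```text
t: 19.75
tool_pos: [0.6697, -0.018, 0.1683]
orientation: [[0.298, 0.007, -0.954], [0.955, -0.001, 0.298], [0.001, -1.0, -0.007]]
wrist_force: [-0.2, 0.9, 0.1]
width: 0.03
```

```bash
python3 - <<'E'
from plate import *
c=np.array([.573,.126])-.103*X;print(c)
go([c[0],c[1],0.165],-.051)
w=Cam("wrist");w.save("w17")
E
```

```text
[0.4701 0.1313]
tx 0.553 ty 0.011 tz 1.567 twist 0.840 (q6 -1.38)  now [ 0.6697 -0.018   0.1683] yaw 1.268 t 19.8
```

View pics/w17.png

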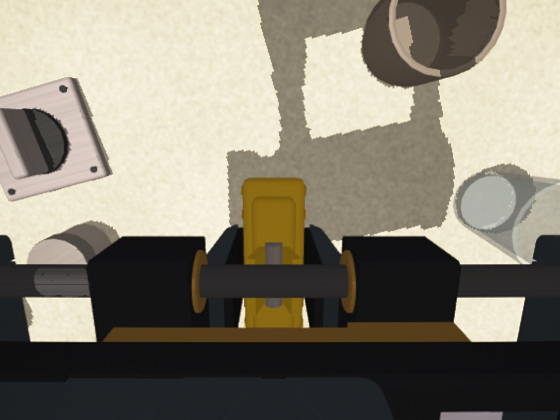

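arm_command --motion '[{"tx": 0.1, "ty": 0, "tz": 0.2, "twist": 0.09}, {"tx": 0.2, "ty": 0, "tz": 0.4, "twist": 0.18}, {"tx": 0.3, "ty": 0, "tz": 0.6, "twist": 0.27}, {"tx": 0.4, "ty": 0, "tz": 0.8, "twist": 0.36}, {"tx": 0.5, "ty": 0, "tz": 1, "twist": 0.45}, {"tx": 0.55, "ty": 0, "tz": 1, "twist": 0.54}, {"tx": 0.55, "ty": 0, "tz": 1, "twist": 0.63}, {"tx": 0.55, "ty": 0, "tz": 1, "twist": 0.72}]'

```text
t: 20.6
tool_pos: [0.5479, 0.106, 0.1621]
orientation: [[0.991, -0.002, -0.132], [0.132, -0.0, 0.991], [-0.002, -1.0, 0.0]]
wrist_force: [0.6, -0.4, -0.9]
width: 0.0299
```

```bash
python3 - <<'E'
from plate import *
go([.4701,.1313,0.165],-.051)
E
```

```text
tx -0.492 ty -0.018 tz 0.235 twist 0.116 (q6 -0.05)  now [0.5479 0.106  0.1621] yaw 0.132 t 20.6
```

arm_command --motion '[{"tx": -0.25, "ty": 0, "tz": 0.12, "twist": 0.06}, {"tx": -0.49, "ty": 0, "tz": 0.235, "twist": 0.116}, {"tx": -0.49, "ty": 0, "tz": 0.235, "twist": 0.116}, {"tx": -0.49, "ty": 0, "tz": 0.235, "twist": 0.116}]'

```text
t: 21.0
tool_pos: [0.4703, 0.1307, 0.1627]
orientation: [[0.999, -0.001, 0.044], [-0.044, -0.0, 0.999], [-0.001, -1.0, -0.0]]
wrist_force: [1.3, -0.7, -0.3]
width: 0.0298
```

```bash
python3 - <<'E'
from plate import *
go([.4701,.1313,0.015],-.051)
w=Cam("wrist");w.save("w18")
E
```

```text
tx -0.000 ty 0.985 tz 0.004 twist 0.004 (q6 0.19)  now [0.4703 0.1307 0.1627] yaw -0.044 t 21.0
```

View pics/w18.png

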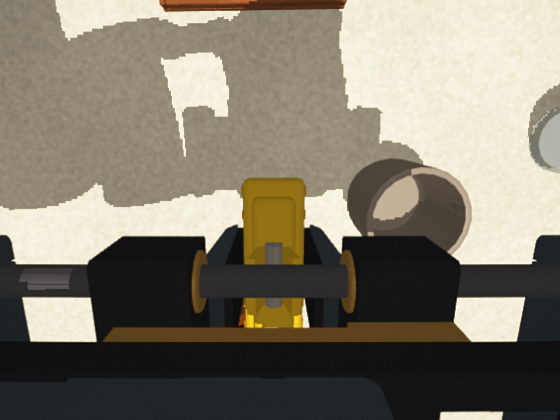

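arm_command --motion '[{"tx": -0.27, "ty": 0.1, "tz": 0, "twist": 0}, {"tx": -0.27, "ty": 0.4, "tz": 0, "twist": 0}, {"tx": -0.27, "ty": 0.7, "tz": 0, "twist": 0}, {"tx": -0.27, "ty": 0.93, "tz": 0, "twist": 0}, {"tx": -0.27, "ty": 0.93, "tz": 0, "twist": 0}, {"tx": -0.27, "ty": 0.93, "tz": 0, "twist": 0}]'

```text
t: 21.65
tool_pos: [0.4311, 0.1322, 0.0239]
orientation: [[0.999, -0.001, 0.045], [-0.045, -0.0, 0.999], [-0.001, -1.0, -0.0]]
wrist_force: [0.6, -0.8, -0.4]
width: 0.0299
```

arm_command --motion '[{"tx": 0, "ty": 0.03, "tz": 0, "twist": 0}, {"tx": 0, "ty": 0.06, "tz": 0, "twist": 0}, {"tx": 0, "ty": 0.06, "tz": 0, "twist": 0}, {"tx": 0, "ty": 0.06, "tz": 0, "twist": 0}]'

```text
t: 22.05
tool_pos: [0.4311, 0.1324, 0.0154]
orientation: [[0.999, 0.001, 0.045], [-0.045, 0.0, 0.999], [0.001, -1.0, 0.0]]
wrist_force: [0.1, -0.6, -1.1]
width: 0.0303
```

arm_command --motion '[{"tx": 0, "ty": 0.015, "tz": 0, "twist": 0}, {"tx": 0, "ty": 0.015, "tz": 0, "twist": 0}]'

```text
t: 22.25
tool_pos: [0.4311, 0.1325, 0.0129]
orientation: [[0.999, 0.001, 0.045], [-0.045, 0.0, 0.999], [0.001, -1.0, 0.0]]
wrist_force: [-0.7, -0.7, 4.6]
width: 0.0293
```

arm_command --motion '[{"tx": 0, "ty": 0, "tz": 0, "twist": 0}, {"tx": 0, "ty": 0, "tz": 0, "twist": 0}, {"tx": 0, "ty": 0, "tz": 0, "twist": 0}, {"tx": 0, "ty": -0.05, "tz": 0, "twist": 0}, {"tx": 0, "ty": -0.05, "tz": 0, "twist": 0}, {"tx": 0, "ty": -0.05, "tz": 0, "twist": 0}]' --fingers 0.5

```text
t: 22.85
tool_pos: [0.431, 0.1324, 0.0205]
orientation: [[0.999, 0.001, 0.045], [-0.045, 0.0, 0.999], [0.001, -1.0, 0.0]]
wrist_force: [0.8, 0.6, 0.0]
width: 0.0456
```

arm_command --motion '[{"tx": 0, "ty": 0, "tz": 0, "twist": 0}, {"tx": 0, "ty": 0, "tz": 0, "twist": 0}, {"tx": 0, "ty": 0, "tz": 0, "twist": 0}, {"tx": 0, "ty": 0, "tz": 0, "twist": 0}, {"tx": 0, "ty": 0, "tz": 0, "twist": 0}]' --fingers 0 --grip_force 15

```text
t: 23.35
tool_pos: [0.4307, 0.1324, 0.0201]
orientation: [[0.999, -0.0, 0.045], [-0.045, -0.0, 0.999], [-0.0, -1.0, -0.0]]
wrist_force: [0.3, -0.2, -0.1]
width: 0.0296
```

arm_command --motion '[{"tx": 0, "ty": -0.05, "tz": 0, "twist": 0}, {"tx": 0, "ty": -0.15, "tz": 0, "twist": 0}, {"tx": 0, "ty": -0.3, "tz": 0, "twist": 0}, {"tx": 0, "ty": -0.3, "tz": 0, "twist": 0}]'

```text
t: 23.75
tool_pos: [0.4319, 0.1326, 0.0675]
orientation: [[0.999, 0.003, 0.045], [-0.045, 0.001, 0.999], [0.003, -1.0, 0.001]]
wrist_force: [-0.1, -0.1, -0.3]
width: 0.0297
```

```bash
python3 - <<'E'
from plate import *
c=np.array([.573,.126])-.108*X;print(c)
go([c[0],c[1],0.0205],-.051)
w=Cam("wrist");w.save("w19")
s=Cam("side");s.save("s19",crop=(100,150,400,350),sc=2.6)
E
```

```text
[0.4651 0.1315]
tx 0.221 ty 0.314 tz 0.002 twist 0.004 (q6 0.21)  now [0.4319 0.1326 0.0675] yaw -0.045 t 23.8
```

View pics/w19.png

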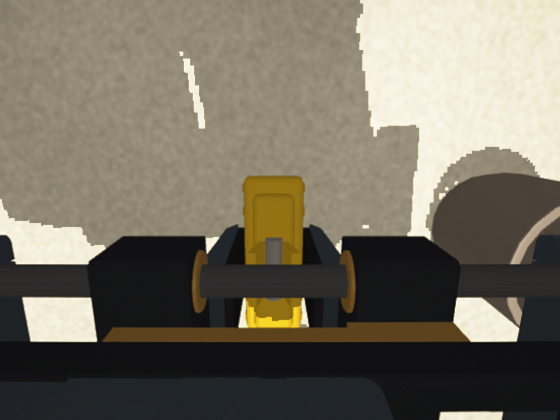

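View pics/s19.png

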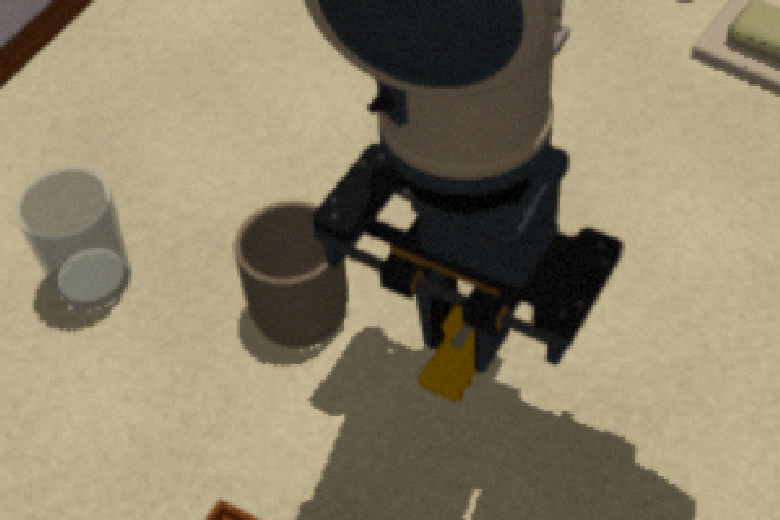

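arm_command --motion '[{"tx": 0.1, "ty": 0, "tz": 0, "twist": 0}, {"tx": 0.2, "ty": 0, "tz": 0, "twist": 0}, {"tx": 0.2, "ty": 0.1, "tz": 0, "twist": 0}, {"tx": 0.2, "ty": 0.2, "tz": 0, "twist": 0}, {"tx": 0.2, "ty": 0.25, "tz": 0, "twist": 0}, {"tx": 0.2, "ty": 0.25, "tz": 0, "twist": 0}]'

```text
t: 24.45
tool_pos: [0.4598, 0.1309, 0.0265]
orientation: [[0.999, -0.003, 0.045], [-0.045, -0.0, 0.999], [-0.003, -1.0, -0.0]]
wrist_force: [0.1, -0.5, 0.5]
width: 0.0298
```

arm_command --motion '[{"tx": 0.03, "ty": 0.015, "tz": 0, "twist": 0}, {"tx": 0.03, "ty": 0.03, "tz": 0, "twist": 0}, {"tx": 0.03, "ty": 0.03, "tz": 0, "twist": 0}, {"tx": 0.03, "ty": 0.03, "tz": 0, "twist": 0}]'

```text
t: 24.85
tool_pos: [0.4653, 0.1308, 0.0234]
orientation: [[0.999, 0.0, 0.045], [-0.045, 0.0, 0.999], [0.0, -1.0, 0.0]]
wrist_force: [0.6, -0.4, -0.1]
width: 0.0293
```

arm_command --motion '[{"tx": 0, "ty": 0.016, "tz": 0, "twist": 0}, {"tx": 0, "ty": 0.016, "tz": 0, "twist": 0}, {"tx": 0, "ty": 0.016, "tz": 0, "twist": 0}]'

```text
t: 25.15
tool_pos: [0.4652, 0.1308, 0.0208]
orientation: [[0.999, -0.0, 0.045], [-0.045, -0.0, 0.999], [-0.0, -1.0, -0.0]]
wrist_force: [-0.1, 0.3, -0.6]
width: 0.0298
```

arm_command --motion '[{"tx": 0, "ty": 0, "tz": 0, "twist": 0}, {"tx": 0, "ty": 0, "tz": 0, "twist": 0}, {"tx": 0, "ty": 0, "tz": 0, "twist": 0}, {"tx": 0, "ty": 0, "tz": 0, "twist": 0}]' --fingers 0.5

```text
t: 25.55
tool_pos: [0.4653, 0.1308, 0.0208]
orientation: [[0.999, 0.0, 0.045], [-0.045, 0.0, 0.999], [0.0, -1.0, 0.0]]
wrist_force: [-0.2, 0.9, 0.3]
width: 0.0455
```

arm_command --motion '[{"tx": 0, "ty": -0.2, "tz": 0, "twist": 0}, {"tx": 0, "ty": -0.5, "tz": 0, "twist": 0}, {"tx": 0, "ty": -0.8, "tz": 0, "twist": 0}, {"tx": 0, "ty": -1, "tz": 0, "twist": 0}, {"tx": 0, "ty": -1, "tz": 0, "twist": 0}]'

```text
t: 26.05
tool_pos: [0.4672, 0.1312, 0.1746]
orientation: [[0.999, 0.007, 0.045], [-0.045, 0.001, 0.999], [0.007, -1.0, 0.001]]
wrist_force: [-0.7, -0.1, -0.2]
width: 0.0455
```

```bash
python3 - <<'E'
from plate import *
w=Cam("wrist");w.save("w20")
go([.45,.0315,0.17],-.051)
E
```

```text
tx -0.078 ty 0.016 tz -0.667 twist 0.004 (q6 0.20)  now [0.4662 0.131  0.1725] yaw -0.045 t 26.1
```

View pics/w20.png

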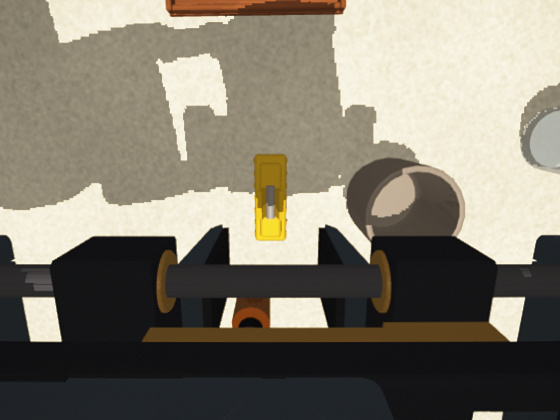

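arm_command --motion '[{"tx": -0.1, "ty": 0, "tz": -0.3, "twist": 0}, {"tx": -0.15, "ty": -0.2, "tz": -0.6, "twist": 0}, {"tx": -0.15, "ty": -0.4, "tz": -0.9, "twist": 0}, {"tx": -0.15, "ty": -0.4, "tz": -1, "twist": 0}, {"tx": -0.15, "ty": -0.4, "tz": -1, "twist": 0}]'

```text
t: 26.6
tool_pos: [0.436, -0.0203, 0.2307]
orientation: [[0.999, 0.0, 0.048], [-0.048, -0.001, 0.999], [0.0, -1.0, -0.001]]
wrist_force: [0.1, -0.2, -1.5]
width: 0.0455
```

```bash
python3 - <<'E'
from plate import *
w=Cam("wrist");w.save("w21")
go([.44,.0315,0.17],-.051)
E
```

```text
tx 0.013 ty 0.401 tz 0.337 twist 0.002 (q6 -0.13)  now [ 0.4356 -0.0189  0.2301] yaw -0.048 t 26.6
```

View pics/w21.png

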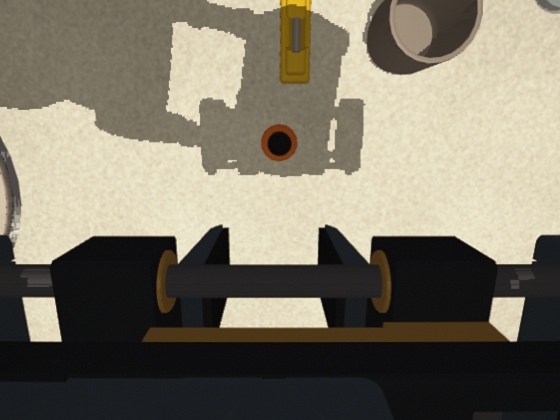

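```bash
python3 - <<'E'
from plate import *
w=Cam("wrist")
p=w.pl([[279.5,143.5]],.09)[0];q=w.pl([[279,142]],.064)[0];print(p,q)
c=cv2.boundingRect(max(w.blobs((18,150,60),(34,255,255),100),key=lambda c:-cv2.boundingRect(c)[1]))
print(c)
go([q[0],q[1],0.037],-.051)
cl=w.pl([[295,80.5]],.008)[0];print("clip near end",cl)
E
```

```text
[0.443  0.0322 0.09  ] [0.4429 0.0324 0.064 ]
(280, 0, 32, 85)
tx 0.036 ty 1.285 tz 0.338 twist 0.003 (q6 -0.13)  now [ 0.4354 -0.018   0.2298] yaw -0.047 t 26.7
clip near end [0.4631 0.0919 0.008 ]
```

arm_command --motion '[{"tx": 0.03, "ty": 0.1, "tz": 0.2, "twist": 0}, {"tx": 0.036, "ty": 0.3, "tz": 0.337, "twist": 0}, {"tx": 0.036, "ty": 0.55, "tz": 0.337, "twist": 0}, {"tx": 0.036, "ty": 0.55, "tz": 0.337, "twist": 0}, {"tx": 0.036, "ty": 0.55, "tz": 0.337, "twist": 0}]' --fingers 0.75

```text
t: 27.2
tool_pos: [0.4429, 0.0329, 0.148]
orientation: [[0.999, -0.003, 0.044], [-0.044, 0.0, 0.999], [-0.003, -1.0, 0.0]]
wrist_force: [-0.1, -0.6, 0.5]
width: 0.0683
```

```bash
python3 - <<'E'
from plate import *
go([.443,.0323,0.037],-.051)
w=Cam("wrist");w.save("w22")
E
```

```text
tx 0.003 ty 0.740 tz -0.004 twist 0.004 (q6 -0.02)  now [0.4429 0.0329 0.148 ] yaw -0.044 t 27.2
```

View pics/w22.png

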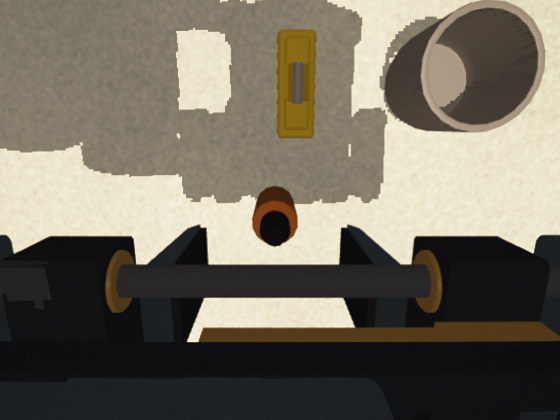

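arm_command --motion '[{"tx": 0, "ty": 0.2, "tz": 0, "twist": 0}, {"tx": 0, "ty": 0.4, "tz": 0, "twist": 0}, {"tx": 0, "ty": 0.6, "tz": 0, "twist": 0}, {"tx": 0, "ty": 0.72, "tz": 0, "twist": 0}, {"tx": 0, "ty": 0.72, "tz": 0, "twist": 0}, {"tx": 0, "ty": 0.72, "tz": 0, "twist": 0}]'

```text
t: 27.85
tool_pos: [0.4445, 0.0321, 0.0414]
orientation: [[0.999, 0.001, 0.046], [-0.046, -0.0, 0.999], [0.001, -1.0, 0.0]]
wrist_force: [-1.3, 0.1, 0.7]
width: 0.0684
```

arm_command --motion '[{"tx": 0, "ty": 0, "tz": 0, "twist": 0}, {"tx": 0, "ty": 0, "tz": 0, "twist": 0}, {"tx": 0, "ty": 0, "tz": 0, "twist": 0}, {"tx": 0, "ty": 0, "tz": 0, "twist": 0}, {"tx": 0, "ty": 0, "tz": 0, "twist": 0}, {"tx": 0, "ty": 0, "tz": 0, "twist": 0}]' --fingers 0.15 --grip_force 12

```text
t: 28.45
tool_pos: [0.4438, 0.0323, 0.0405]
orientation: [[0.999, 0.0, 0.045], [-0.045, -0.0, 0.999], [0.0, -1.0, 0.0]]
wrist_force: [-1.2, 0.9, 7.2]
width: 0.0336
```

```bash
python3 - <<'E'
from plate import *
print(bot.get_state()["width"])
for d in (.105,.171,.236):print(o+d*Y)
p=o+.236*Y
go([p[0],p[1],0.155],-.051)
E
```

```text
0.03358405639390349
[ 0.5634 -0.1006]
[ 0.5667 -0.0347]
[0.57   0.0302]
tx 0.842 ty -0.763 tz 0.024 twist 0.004 (q6 -0.02)  now [0.4438 0.0323 0.0405] yaw -0.045 t 28.4
```

arm_command --motion '[{"tx": 0, "ty": -0.15, "tz": 0, "twist": 0}, {"tx": 0.1, "ty": -0.3, "tz": 0, "twist": 0}, {"tx": 0.4, "ty": -0.3, "tz": 0, "twist": 0}, {"tx": 0.7, "ty": -0.3, "tz": 0.02, "twist": 0}, {"tx": 0.84, "ty": -0.3, "tz": 0.02, "twist": 0}, {"tx": 0.84, "ty": -0.3, "tz": 0.02, "twist": 0}, {"tx": 0.84, "ty": -0.3, "tz": 0.02, "twist": 0}]'

```text
t: 29.15
tool_pos: [0.5689, 0.0296, 0.0848]
orientation: [[0.999, -0.001, 0.045], [-0.045, 0.0, 0.999], [-0.001, -1.0, 0.0]]
wrist_force: [-0.9, 0.8, -0.3]
width: 0.0336
```

```bash
python3 - <<'E'
from plate import *
go([.57,.0302,0.042],-.051)
w=Cam("wrist");w.save("w23")
E
```

```text
tx 0.007 ty 0.285 tz 0.004 twist 0.004 (q6 -0.01)  now [0.5689 0.0296 0.0848] yaw -0.045 t 29.1
```

View pics/w23.png

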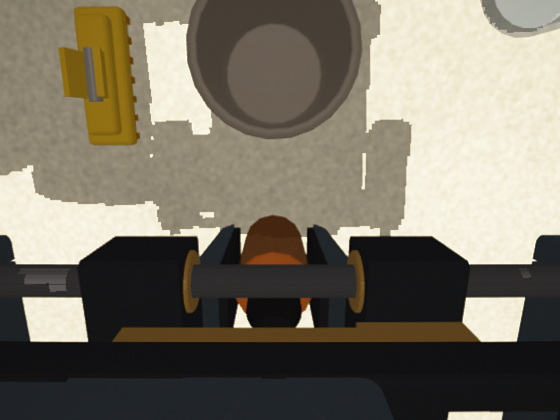

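arm_command --motion '[{"tx": 0, "ty": 0.1, "tz": 0, "twist": 0}, {"tx": 0, "ty": 0.2, "tz": 0, "twist": 0}, {"tx": 0, "ty": 0.26, "tz": 0, "twist": 0}, {"tx": 0, "ty": 0.26, "tz": 0, "twist": 0}, {"tx": 0, "ty": 0.26, "tz": 0, "twist": 0}]'

```text
t: 29.7
tool_pos: [0.5693, 0.0296, 0.0465]
orientation: [[0.999, -0.0, 0.045], [-0.045, 0.0, 0.999], [-0.0, -1.0, 0.0]]
wrist_force: [0.8, 1.0, 0.5]
width: 0.034
```

arm_command --motion '[{"tx": 0, "ty": 0.015, "tz": 0, "twist": 0}, {"tx": 0, "ty": 0.03, "tz": 0, "twist": 0}, {"tx": 0, "ty": 0.036, "tz": 0, "twist": 0}, {"tx": 0, "ty": 0.036, "tz": 0, "twist": 0}]'

```text
t: 30.1
tool_pos: [0.5696, 0.0296, 0.0408]
orientation: [[0.999, -0.0, 0.045], [-0.045, -0.0, 0.999], [-0.0, -1.0, -0.0]]
wrist_force: [0.6, 0.3, -0.4]
width: 0.0338
```

arm_command --motion '[{"tx": 0, "ty": 0, "tz": 0, "twist": 0}, {"tx": 0, "ty": 0, "tz": 0, "twist": 0}, {"tx": 0, "ty": 0, "tz": 0, "twist": 0}, {"tx": 0, "ty": -0.15, "tz": 0, "twist": 0}, {"tx": 0, "ty": -0.4, "tz": 0, "twist": 0}, {"tx": 0, "ty": -0.7, "tz": 0, "twist": 0}, {"tx": 0, "ty": -1, "tz": 0, "twist": 0}]' --fingers 0.6

```text
t: 30.8
tool_pos: [0.5692, 0.0296, 0.1924]
orientation: [[0.999, -0.001, 0.045], [-0.045, 0.0, 0.999], [-0.001, -1.0, 0.0]]
wrist_force: [1.3, 0.7, -0.6]
width: 0.0545
```

```bash
python3 - <<'E'
from plate import *
w=Cam("wrist");w.save("w24")
t=Cam("top");t.save("t24",crop=(190,90,440,300),sc=3);s=Cam("side");s.save("s24")
go([.57,-.44,0.2],-.051)
E
```

```text
tx 0.133 ty -0.040 tz -3.127 twist 0.004 (q6 -0.01)  now [0.5712 0.0295 0.1939] yaw -0.045 t 30.9
```

View pics/w24.png

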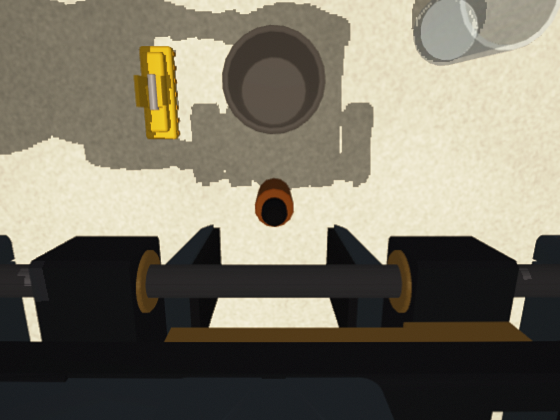

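View pics/t24.png

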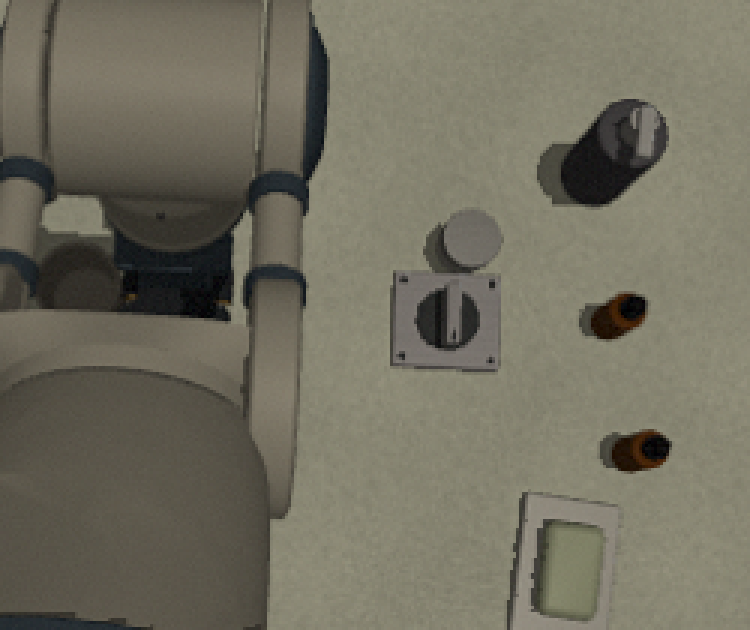

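View pics/s24.png

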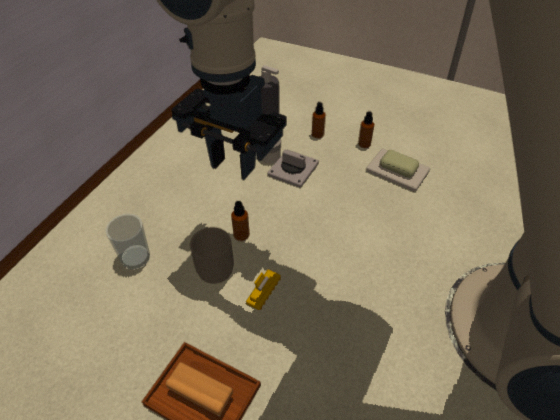

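```bash
python3 - <<'E'
from plate import *
t=Cam("top")
p=t.pl([[190+472/3,90+238.5/3]],.052)[0];print(p,pf(p))
c=[[394,271],[500,273],[499,370],[390,367]]
q=t.pl(np.array(c)/3+[190,90],.012);print(q,q.mean(0))
E
```

```text
[ 0.6246 -0.2225  0.052 ] [ 0.0674 -0.0135]
[[ 0.6033 -0.1566  0.012 ]
 [ 0.6021 -0.2558  0.012 ]
 [ 0.5107 -0.2521  0.012 ]
 [ 0.513  -0.1514  0.012 ]] [ 0.5573 -0.204   0.012 ]
```

arm_command --motion '[{"tx": 0.1, "ty": 0, "tz": -0.3, "twist": -0.09}, {"tx": 0.2, "ty": 0, "tz": -0.6, "twist": -0.18}, {"tx": 0.3, "ty": 0, "tz": -0.9, "twist": -0.27}, {"tx": 0.4, "ty": 0, "tz": -1, "twist": -0.36}, {"tx": 0.43, "ty": 0, "tz": -1, "twist": -0.45}, {"tx": 0.43, "ty": 0, "tz": -1, "twist": -0.48}, {"tx": 0.43, "ty": 0, "tz": -1, "twist": -0.48}]' --fingers 0.85

```text
t: 31.7
tool_pos: [0.6266, -0.1232, 0.1891]
orientation: [[0.759, -0.003, -0.651], [0.651, 0.001, 0.759], [-0.002, -1.0, 0.002]]
wrist_force: [-0.2, -0.1, -0.7]
width: 0.0776
```

```bash
python3 - <<'E'
from plate import *
go([.625,-.2225,0.15],.71)
s=Cam("side");s.save("s25",crop=(130,60,430,260),sc=2.6)
E
```

```text
tx -0.439 ty 0.260 tz -0.496 twist -0.001 (q6 -1.00)  now [ 0.6266 -0.1232  0.1891] yaw 0.709 t 31.7
```

View pics/s25.png

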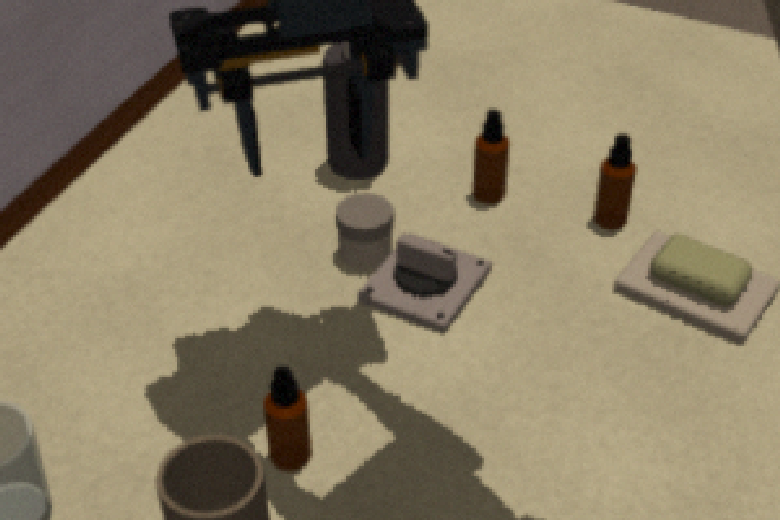

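```bash
python3 - <<'E'
from plate import *
s=Cam("side")
p=s.pl([[270.4,141.3]],.052)[0];print(p)
q=s.pl(np.array([[322,198],[365,210]])/2.6+[130,60],.052);print(q)
E
```

```text
[ 0.6236 -0.2203  0.052 ]
[[ 0.6688 -0.2211  0.052 ]
 [ 0.6245 -0.2221  0.052 ]]
```

Consistent: (0.6245, −0.222). Move over and down.

arm_command --motion '[{"tx": -0.2, "ty": 0, "tz": -0.25, "twist": 0}, {"tx": -0.44, "ty": 0, "tz": -0.49, "twist": 0}, {"tx": -0.44, "ty": 0.2, "tz": -0.49, "twist": 0}, {"tx": -0.44, "ty": 0.5, "tz": -0.49, "twist": 0}, {"tx": -0.44, "ty": 0.7, "tz": -0.49, "twist": 0}, {"tx": -0.44, "ty": 0.7, "tz": -0.49, "twist": 0}]'

```text
t: 32.4
tool_pos: [0.6223, -0.2206, 0.0815]
orientation: [[0.76, -0.007, -0.65], [0.65, 0.003, 0.76], [-0.003, -1.0, 0.007]]
wrist_force: [-0.4, 0.3, 0.5]
width: 0.0775
```

```bash
python3 - <<'E'
from plate import *
go([.6245,-.222,0.037],.71)
w=Cam("wrist");w.save("w26")
E
```

```text
tx 0.006 ty 0.297 tz -0.018 twist -0.002 (q6 -1.14)  now [ 0.6223 -0.2206  0.0815] yaw 0.707 t 32.4
```

View pics/w26.png

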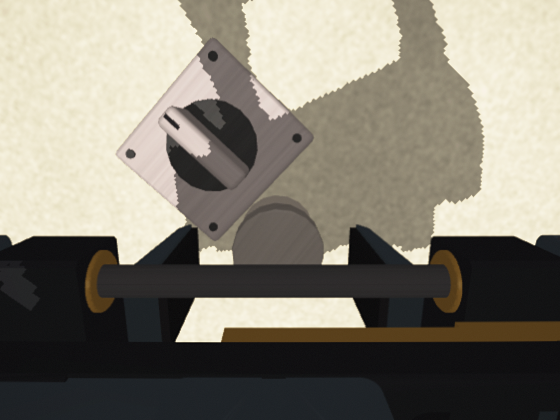

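arm_command --motion '[{"tx": 0.02, "ty": 0.1, "tz": 0, "twist": 0}, {"tx": 0.02, "ty": 0.2, "tz": 0, "twist": 0}, {"tx": 0.02, "ty": 0.27, "tz": 0, "twist": 0}, {"tx": 0.02, "ty": 0.27, "tz": 0, "twist": 0}, {"tx": 0.02, "ty": 0.27, "tz": 0, "twist": 0}]'

```text
t: 32.95
tool_pos: [0.6273, -0.22, 0.0454]
orientation: [[0.759, -0.0, -0.651], [0.651, 0.0, 0.759], [-0.0, -1.0, 0.0]]
wrist_force: [0.1, 0.0, -1.0]
width: 0.0773
```

arm_command --motion '[{"tx": 0, "ty": 0, "tz": 0, "twist": 0}, {"tx": 0, "ty": 0, "tz": 0, "twist": 0}, {"tx": 0, "ty": 0, "tz": 0, "twist": 0}, {"tx": 0, "ty": 0, "tz": 0, "twist": 0}, {"tx": 0, "ty": 0, "tz": 0, "twist": 0}]' --fingers 0.4 --grip_force 15

```text
t: 33.45
tool_pos: [0.6275, -0.2201, 0.0457]
orientation: [[0.759, 0.0, -0.651], [0.651, -0.0, 0.759], [0.0, -1.0, -0.0]]
wrist_force: [-0.7, -0.7, 5.6]
width: 0.0534
```

```bash
python3 - <<'E'
from plate import *
p=o+.107*X;print(p,bot.get_state()["width"])
go([p[0],p[1],0.0375],.71)
E
```

```text
[ 0.6649 -0.211 ] 0.0534487822777686
tx 0.229 ty 0.055 tz -0.116 twist -0.001 (q6 -1.14)  now [ 0.6275 -0.2201  0.0457] yaw 0.709 t 33.5
```

arm_command --motion '[{"tx": 0, "ty": 0, "tz": 0, "twist": 0}, {"tx": 0, "ty": -0.15, "tz": 0, "twist": 0}, {"tx": 0.1, "ty": -0.15, "tz": -0.06, "twist": 0}, {"tx": 0.23, "ty": -0.15, "tz": -0.12, "twist": 0}, {"tx": 0.23, "ty": -0.15, "tz": -0.12, "twist": 0}, {"tx": 0.23, "ty": -0.07, "tz": -0.12, "twist": 0}, {"tx": 0.23, "ty": 0, "tz": -0.12, "twist": 0}, {"tx": 0.23, "ty": 0, "tz": -0.12, "twist": 0}]'

```text
t: 34.25
tool_pos: [0.6641, -0.2111, 0.0434]
orientation: [[0.759, -0.002, -0.651], [0.651, 0.001, 0.759], [-0.001, -1.0, 0.002]]
wrist_force: [0.1, -0.8, -1.1]
width: 0.0533
```

arm_command --motion '[{"tx": 0, "ty": 0, "tz": 0, "twist": 0}, {"tx": 0, "ty": 0, "tz": 0, "twist": 0}]'

```text
t: 34.45
tool_pos: [0.6646, -0.2113, 0.0448]
orientation: [[0.759, -0.001, -0.651], [0.651, 0.0, 0.759], [-0.001, -1.0, 0.001]]
wrist_force: [-0.8, 0.5, -1.6]
width: 0.0536
```

arm_command --motion '[{"tx": 0, "ty": 0, "tz": 0, "twist": 0}, {"tx": 0, "ty": 0, "tz": 0, "twist": 0}, {"tx": 0, "ty": 0, "tz": 0, "twist": 0}, {"tx": 0, "ty": -0.2, "tz": 0, "twist": 0}, {"tx": 0, "ty": -0.5, "tz": 0, "twist": 0}, {"tx": 0, "ty": -0.8, "tz": 0, "twist": 0}, {"tx": 0, "ty": -1, "tz": 0, "twist": 0}, {"tx": 0, "ty": -1, "tz": 0, "twist": 0}]' --fingers 0.75

```text
t: 35.25
tool_pos: [0.6674, -0.212, 0.2007]
orientation: [[0.759, 0.007, -0.651], [0.651, -0.003, 0.759], [0.004, -1.0, -0.007]]
wrist_force: [-0.0, 0.1, 0.5]
width: 0.0685
```

```bash
python3 - <<'E'
from plate import *
w=Cam("wrist");w.save("w27")
t=Cam("top");t.save("t27",crop=(190,90,440,300),sc=3);s=Cam("side")
s.save("s27",crop=(130,60,430,260),sc=2.6)
for c in (t,s):
  for b in c.blobs((0,90,20),(19,255,255),60):
    r=cv2.minAreaRect(b);
    if max(r[1])<40:print(c.n,np.round(r[0],1),np.round(r[1],1),c.pl([r[0]],0.032)[0,:2])
E
```

```text
side [240.2 225.3] [31.8 17.1] [0.5685 0.0292]
side [365.9 134.3] [14.  27.7] [ 0.4316 -0.372 ]
side [318.1 124.1] [13.3 28. ] [ 0.556  -0.3593]
side [240.1  54.5] [ 7.4 36.6] [ 0.9204 -0.5992]
```

View pics/w27.png

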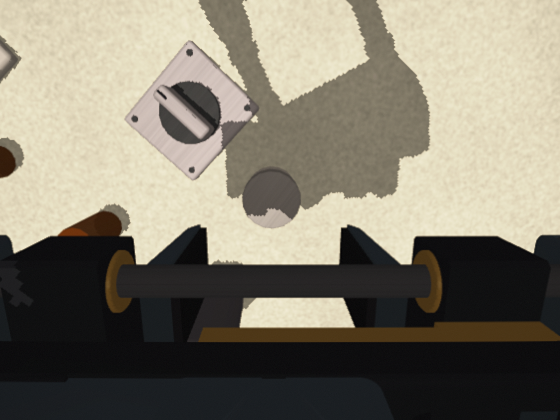

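View pics/s27.png

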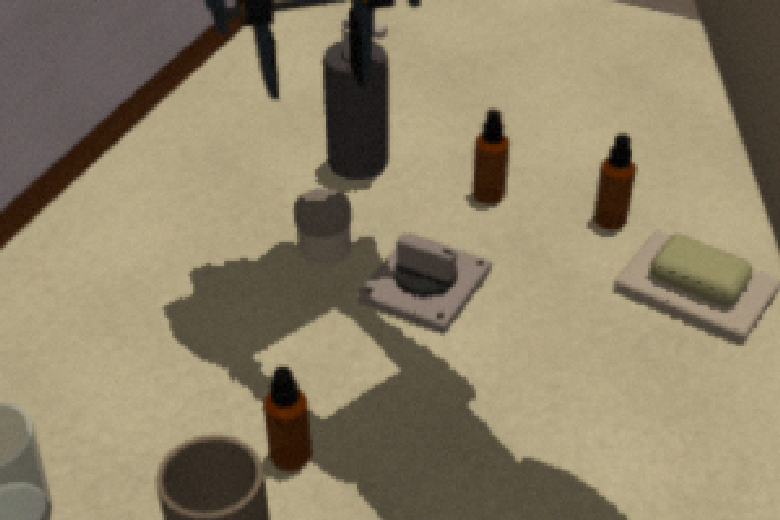

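arm_command --motion '[{"tx": -0.1, "ty": -0.2, "tz": 0, "twist": 0}, {"tx": -0.4, "ty": -0.3, "tz": -0.1, "twist": 0}, {"tx": -0.7, "ty": -0.3, "tz": -0.3, "twist": 0}, {"tx": -1, "ty": -0.3, "tz": -0.5, "twist": 0}, {"tx": -1, "ty": -0.3, "tz": -0.6, "twist": 0}, {"tx": -1, "ty": -0.3, "tz": -0.6, "twist": 0}, {"tx": -1, "ty": -0.3, "tz": -0.6, "twist": 0}]'

```text
t: 36.1
tool_pos: [0.6095, -0.3767, 0.2386]
orientation: [[0.759, -0.002, -0.651], [0.651, 0.002, 0.759], [-0.0, -1.0, 0.003]]
wrist_force: [0.5, 0.9, 0.7]
width: 0.0684
```

```bash
python3 - <<'E'
from plate import *
go([.556,-.359,0.15],.71)
w=Cam("wrist");w.save("w28")
s=Cam("side");s.save("s28",crop=(130,60,430,260),sc=2.6)
E
```

```text
tx -0.194 ty 0.591 tz 0.320 twist -0.001 (q6 -1.35)  now [ 0.6095 -0.3767  0.2386] yaw 0.708 t 36.1
```

View pics/w28.png

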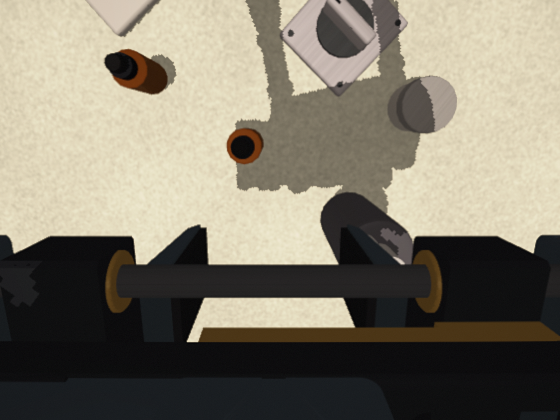

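View pics/s28.png

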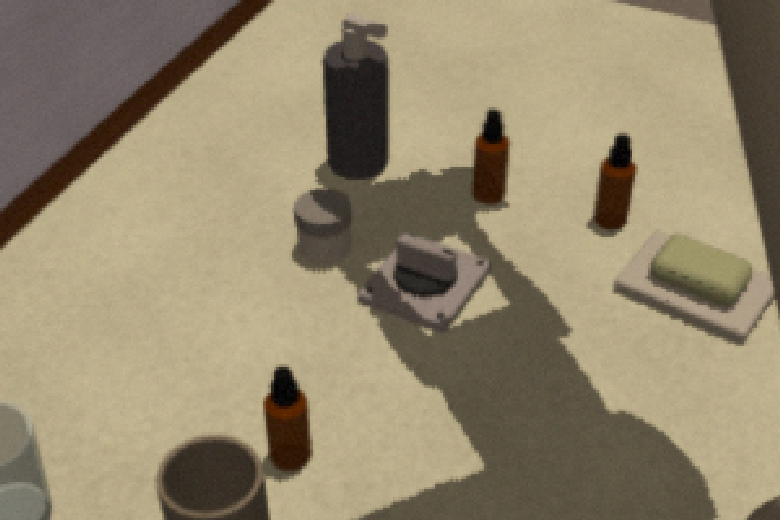

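```bash
python3 - <<'E'
from plate import *
w=Cam("wrist")
p=w.pl([[243,146]],.095)[0];q=w.pl([[245,146]],.064)[0];print(p,q)
print("b3",w.pl([[113,64]],.095)[0],"pump base", w.pl([[350,215]],0.0))
m=(p+q)/2
go([m[0],m[1],0.04],.71)
jr=w.pl([[427,103.5]],.052)[0];print("jar",jr,pf(jr))
c=np.array([[340,94]]);print(w.pl(c,.012), pf(w.pl(c,.012)[0]))
w=None
E
```

```text
[ 0.5572 -0.3555  0.095 ] [ 0.5577 -0.3572  0.064 ]
b3 [ 0.4339 -0.3738  0.095 ] pump base [[ 0.7019 -0.3441  0.    ]]
tx -0.181 ty 1.332 tz 0.325 twist 0.000 (q6 -1.35)  now [ 0.61   -0.3757  0.2398] yaw 0.710 t 36.2
jar [ 0.6642 -0.2134  0.052 ] [ 0.1065 -0.0025]
[[ 0.5982 -0.2542  0.012 ]] [ 0.0426 -0.0466]
```

arm_command --motion '[{"tx": -0.1, "ty": 0, "tz": 0.2, "twist": 0}, {"tx": -0.18, "ty": 0.1, "tz": 0.32, "twist": 0}, {"tx": -0.18, "ty": 0.4, "tz": 0.325, "twist": 0}, {"tx": -0.18, "ty": 0.6, "tz": 0.325, "twist": 0}, {"tx": -0.18, "ty": 0.6, "tz": 0.325, "twist": 0}, {"tx": -0.18, "ty": 0.6, "tz": 0.325, "twist": 0}]'

```text
t: 36.85
tool_pos: [0.5581, -0.3572, 0.1511]
orientation: [[0.759, -0.0, -0.652], [0.652, 0.0, 0.759], [-0.0, -1.0, 0.0]]
wrist_force: [0.9, -0.1, 1.2]
width: 0.0683
```

```bash
python3 - <<'E'
from plate import *
go([.5575,-.3564,0.04],.71)
w=Cam("wrist");w.save("w29")
E
```

```text
tx 0.001 ty 0.741 tz 0.007 twist -0.000 (q6 -1.37)  now [ 0.5581 -0.3572  0.1511] yaw 0.710 t 36.9
```

View pics/w29.png

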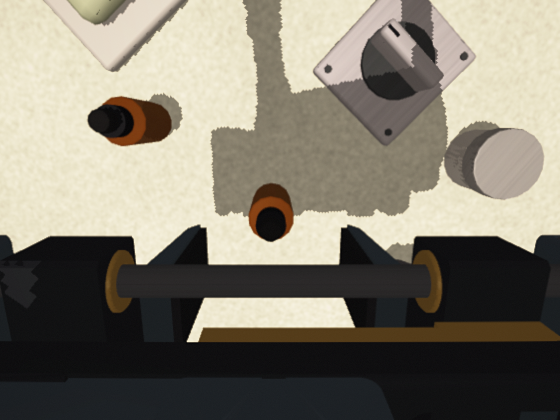

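arm_command --motion '[{"tx": 0, "ty": 0.2, "tz": 0, "twist": 0}, {"tx": 0, "ty": 0.4, "tz": 0, "twist": 0}, {"tx": 0, "ty": 0.6, "tz": 0, "twist": 0}, {"tx": 0, "ty": 0.72, "tz": 0, "twist": 0}, {"tx": 0, "ty": 0.72, "tz": 0, "twist": 0}, {"tx": 0, "ty": 0.72, "tz": 0, "twist": 0}]'

```text
t: 37.5
tool_pos: [0.5588, -0.3583, 0.0442]
orientation: [[0.759, 0.002, -0.651], [0.651, -0.001, 0.759], [0.0, -1.0, -0.002]]
wrist_force: [-0.2, -0.3, 0.3]
width: 0.0682
```

arm_command --motion '[{"tx": 0, "ty": 0, "tz": 0, "twist": 0}, {"tx": 0, "ty": 0, "tz": 0, "twist": 0}, {"tx": 0, "ty": 0, "tz": 0, "twist": 0}, {"tx": 0, "ty": 0, "tz": 0, "twist": 0}, {"tx": 0, "ty": 0, "tz": 0, "twist": 0}, {"tx": 0, "ty": 0, "tz": 0, "twist": 0}]' --fingers 0.15 --grip_force 12

```text
t: 38.1
tool_pos: [0.5578, -0.3579, 0.0426]
orientation: [[0.759, 0.0, -0.651], [0.651, -0.0, 0.759], [0.0, -1.0, -0.0]]
wrist_force: [0.1, -0.1, 3.5]
width: 0.0337
```

arm_command --motion '[{"tx": 0, "ty": -0.2, "tz": 0, "twist": 0}, {"tx": 0, "ty": -0.5, "tz": 0, "twist": 0}, {"tx": 0, "ty": -0.7, "tz": 0, "twist": 0}, {"tx": 0, "ty": -0.7, "tz": 0, "twist": 0}, {"tx": 0, "ty": -0.7, "tz": 0, "twist": 0}]'

```text
t: 38.6
tool_pos: [0.5578, -0.3578, 0.1477]
orientation: [[0.759, 0.001, -0.651], [0.651, -0.0, 0.759], [0.0, -1.0, -0.001]]
wrist_force: [-0.2, -0.0, -1.4]
width: 0.0335
```

```bash
python3 - <<'E'
from plate import *
p=o+.171*Y
go([p[0],p[1],0.14],-.051)
E
```

```text
tx 1.447 ty 0.050 tz 1.596 twist 0.484 (q6 -1.37)  now [ 0.5578 -0.3578  0.1477] yaw 0.709 t 38.6
```

arm_command --motion '[{"tx": 0.2, "ty": 0, "tz": 0.22, "twist": 0}, {"tx": 0.4, "ty": 0, "tz": 0.44, "twist": 0}, {"tx": 0.6, "ty": 0, "tz": 0.66, "twist": 0.09}, {"tx": 0.8, "ty": 0, "tz": 0.88, "twist": 0.18}, {"tx": 0.9, "ty": 0, "tz": 1, "twist": 0.27}, {"tx": 0.9, "ty": 0, "tz": 1, "twist": 0.36}, {"tx": 0.9, "ty": 0, "tz": 1, "twist": 0.45}, {"tx": 0.9, "ty": 0, "tz": 1, "twist": 0.484}]'

```text
t: 39.4
tool_pos: [0.5617, -0.1553, 0.1458]
orientation: [[0.998, -0.003, 0.057], [-0.057, 0.001, 0.998], [-0.003, -1.0, 0.001]]
wrist_force: [-0.2, -0.7, -1.1]
width: 0.034
```

```bash
python3 - <<'E'
from plate import *
p=o+.171*Y
go([p[0],p[1],0.09],-.051)
E
```

```text
tx -0.011 ty 0.373 tz 0.804 twist -0.004 (q6 -0.32)  now [ 0.5617 -0.1553  0.1458] yaw -0.057 t 39.4
```

arm_command --motion '[{"tx": 0, "ty": 0, "tz": 0.3, "twist": 0}, {"tx": -0.01, "ty": 0.1, "tz": 0.6, "twist": 0}, {"tx": -0.01, "ty": 0.25, "tz": 0.8, "twist": 0}, {"tx": -0.01, "ty": 0.45, "tz": 0.8, "twist": 0}, {"tx": -0.01, "ty": 0.6, "tz": 0.8, "twist": 0}, {"tx": -0.01, "ty": 0.6, "tz": 0.8, "twist": 0}, {"tx": -0.01, "ty": 0.6, "tz": 0.8, "twist": 0}]'

```text
t: 40.1
tool_pos: [0.5666, -0.0361, 0.0568]
orientation: [[0.999, -0.002, 0.052], [-0.052, 0.0, 0.999], [-0.002, -1.0, 0.0]]
wrist_force: [-0.0, -0.0, -0.3]
width: 0.0336
```

```bash
python3 - <<'E'
from plate import *
p=o+.171*Y
go([p[0],p[1],0.0427],-.051)
w=Cam("wrist");w.save("w30")
E
```

```text
tx 0.001 ty 0.094 tz 0.009 twist -0.000 (q6 -0.12)  now [ 0.5666 -0.0361  0.0568] yaw -0.052 t 40.1
```

View pics/w30.png

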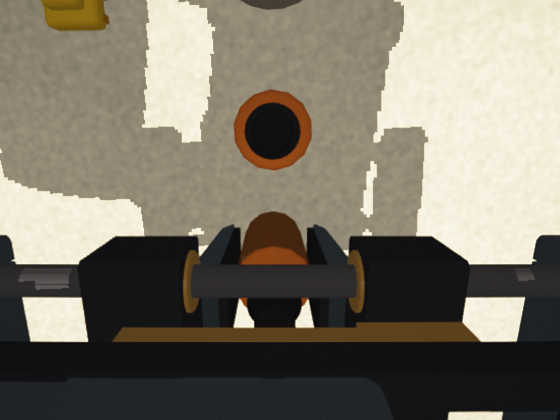

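In line (both at column 273). Lower and release.

arm_command --motion '[{"tx": 0, "ty": 0.03, "tz": 0, "twist": 0}, {"tx": 0, "ty": 0.07, "tz": 0, "twist": 0}, {"tx": 0, "ty": 0.08, "tz": 0, "twist": 0}, {"tx": 0, "ty": 0.08, "tz": 0, "twist": 0}, {"tx": 0, "ty": 0.08, "tz": 0, "twist": 0}]'

```text
t: 40.65
tool_pos: [0.5673, -0.0361, 0.0455]
orientation: [[0.999, 0.0, 0.052], [-0.052, -0.0, 0.999], [0.0, -1.0, 0.0]]
wrist_force: [-0.3, 0.7, -0.5]
width: 0.0336
```

arm_command --motion '[{"tx": 0, "ty": 0.01, "tz": 0, "twist": 0}, {"tx": 0, "ty": 0.018, "tz": 0, "twist": 0}, {"tx": 0, "ty": 0.018, "tz": 0, "twist": 0}, {"tx": 0, "ty": 0.018, "tz": 0, "twist": 0}]'

```text
t: 41.05
tool_pos: [0.5673, -0.036, 0.0427]
orientation: [[0.999, 0.0, 0.051], [-0.051, 0.0, 0.999], [0.0, -1.0, 0.0]]
wrist_force: [1.0, -0.1, -1.5]
width: 0.034
```

arm_command --motion '[{"tx": 0, "ty": 0, "tz": 0, "twist": 0}, {"tx": 0, "ty": 0, "tz": 0, "twist": 0}, {"tx": 0, "ty": 0, "tz": 0, "twist": 0}, {"tx": 0, "ty": -0.15, "tz": 0, "twist": 0}, {"tx": 0, "ty": -0.4, "tz": 0, "twist": 0}, {"tx": 0, "ty": -0.7, "tz": 0, "twist": 0}, {"tx": 0, "ty": -1, "tz": 0, "twist": 0}]' --fingers 0.6

```text
t: 41.75
tool_pos: [0.5668, -0.036, 0.1942]
orientation: [[0.999, -0.001, 0.051], [-0.051, 0.0, 0.999], [-0.001, -1.0, 0.0]]
wrist_force: [1.3, -0.3, -0.4]
width: 0.0542
```

```bash
python3 - <<'E'
from plate import *
w=Cam("wrist");w.save("w31")
go([.434,-.374,0.25],1.2)
E
```

```text
tx -0.787 ty -0.328 tz -2.294 twist -0.797 (q6 -0.12)  now [ 0.5699 -0.0364  0.2015] yaw -0.051 t 41.8
```

View pics/w31.png

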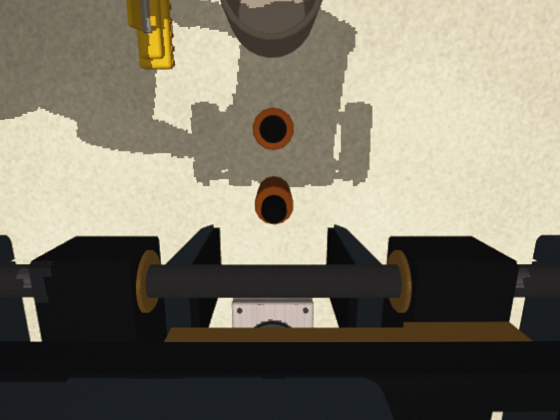

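arm_command --motion '[{"tx": -0.1, "ty": -0.2, "tz": -0.2, "twist": 0.05}, {"tx": -0.2, "ty": -0.3, "tz": -0.5, "twist": 0.12}, {"tx": -0.4, "ty": -0.3, "tz": -0.75, "twist": 0.2}, {"tx": -0.6, "ty": -0.3, "tz": -1, "twist": 0.28}, {"tx": -0.6, "ty": -0.3, "tz": -1, "twist": 0.36}, {"tx": -0.6, "ty": -0.3, "tz": -1, "twist": 0.4}]'

```text
t: 42.4
tool_pos: [0.4687, -0.1824, 0.2378]
orientation: [[0.773, 0.0, 0.635], [-0.635, -0.0, 0.773], [0.0, -1.0, 0.0]]
wrist_force: [-0.0, 0.4, -0.6]
width: 0.0548
```

```bash
python3 - <<'E'
from plate import *
go([.375,-.374,0.25],-1.57)
E
```

```text
tx 0.328 ty -0.081 tz -1.384 twist 0.562 (q6 0.20)  now [ 0.4687 -0.1824  0.2378] yaw -0.688 t 42.4
```

arm_command --motion '[{"tx": 0.1, "ty": 0, "tz": -0.3, "twist": 0.08}, {"tx": 0.2, "ty": 0, "tz": -0.6, "twist": 0.17}, {"tx": 0.3, "ty": 0, "tz": -0.9, "twist": 0.26}, {"tx": 0.33, "ty": 0, "tz": -1, "twist": 0.35}, {"tx": 0.33, "ty": 0, "tz": -1, "twist": 0.44}, {"tx": 0.33, "ty": 0, "tz": -1, "twist": 0.53}, {"tx": 0.33, "ty": 0, "tz": -1, "twist": 0.56}, {"tx": 0.33, "ty": 0, "tz": -1, "twist": 0.56}]' --fingers 0.75

```text
t: 43.2
tool_pos: [0.4137, -0.329, 0.2376]
orientation: [[0.01, -0.0, 1.0], [-1.0, 0.0, 0.01], [-0.0, -1.0, -0.0]]
wrist_force: [0.5, 0.5, -0.6]
width: 0.0681
```

```bash
python3 - <<'E'
from plate import *
w=Cam("wrist");w.save("w32")
go([.434,-.374,0.15],-1.57)
E
```

```text
tx 0.302 ty 0.584 tz 0.131 twist 0.008 (q6 0.77)  now [ 0.4138 -0.329   0.2376] yaw -1.558 t 43.2
```

View pics/w32.png

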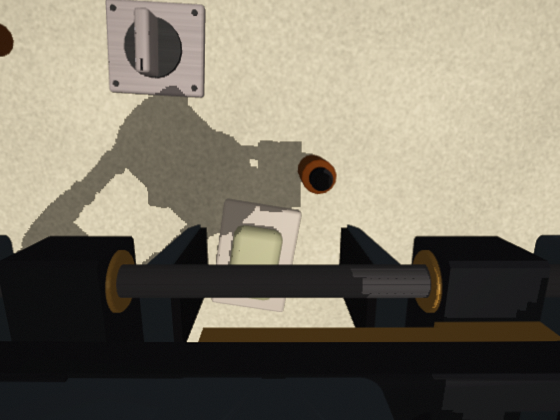

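```bash
python3 - <<'E'
from plate import *
w=Cam("wrist")
p=w.pl([[321,179]],.095)[0];q=w.pl([[318.5,174.5]],.064)[0];print(p,q)
print("soap far corners",w.pl([[301,211],[226,200]],.015))
m=(p+q)/2
go([m[0],m[1],0.15],-1.57)
c=[[106,0],[205,5],[204,97],[109,93]]
r=w.pl(c,.012);print(r,r.mean(0))
E
```

```text
[ 0.4353 -0.371   0.095 ] [ 0.4351 -0.3728  0.064 ]
soap far corners [[ 0.3868 -0.3612  0.015 ]
 [ 0.3984 -0.2764  0.015 ]]
tx 0.288 ty 0.584 tz 0.139 twist 0.008 (q6 0.77)  now [ 0.4138 -0.329   0.2376] yaw -1.558 t 43.3
[[ 0.601  -0.1596  0.012 ]
 [ 0.5972 -0.2587  0.012 ]
 [ 0.509  -0.2549  0.012 ]
 [ 0.5121 -0.1543  0.012 ]] [ 0.5548 -0.2069  0.012 ]
```

arm_command --motion '[{"tx": 0.2, "ty": 0, "tz": 0.1, "twist": 0.008}, {"tx": 0.29, "ty": 0.2, "tz": 0.14, "twist": 0.008}, {"tx": 0.29, "ty": 0.45, "tz": 0.14, "twist": 0.008}, {"tx": 0.29, "ty": 0.58, "tz": 0.14, "twist": 0.008}, {"tx": 0.29, "ty": 0.58, "tz": 0.14, "twist": 0.008}, {"tx": 0.29, "ty": 0.58, "tz": 0.14, "twist": 0.008}]'

```text
t: 43.9
tool_pos: [0.4355, -0.3724, 0.1512]
orientation: [[-0.0, -0.0, 1.0], [-1.0, -0.0, -0.0], [0.0, -1.0, -0.0]]
wrist_force: [0.6, 0.4, 0.7]
width: 0.0685
```

```bash
python3 - <<'E'
from plate import *
w=Cam("wrist");w.save("w33")
go([.4352,-.372,0.042],-1.57)
E
```

```text
tx -0.005 ty 0.732 tz -0.005 twist -0.001 (q6 0.76)  now [ 0.4358 -0.3727  0.1519] yaw -1.571 t 44.0
```

View pics/w33.png

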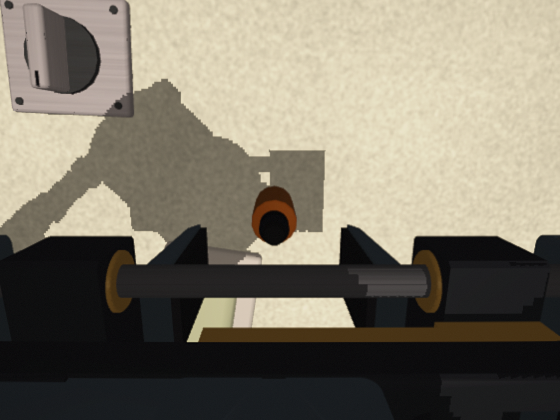

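arm_command --motion '[{"tx": 0, "ty": 0.2, "tz": 0, "twist": 0}, {"tx": 0, "ty": 0.4, "tz": 0, "twist": 0}, {"tx": 0, "ty": 0.6, "tz": 0, "twist": 0}, {"tx": 0, "ty": 0.72, "tz": 0, "twist": 0}, {"tx": 0, "ty": 0.72, "tz": 0, "twist": 0}, {"tx": 0, "ty": 0.72, "tz": 0, "twist": 0}]'

```text
t: 44.55
tool_pos: [0.436, -0.3729, 0.0441]
orientation: [[-0.001, 0.001, 1.0], [-1.0, -0.001, -0.001], [0.001, -1.0, 0.001]]
wrist_force: [0.4, 0.1, 0.1]
width: 0.0685
```

arm_command --motion '[{"tx": 0, "ty": 0, "tz": 0, "twist": 0}, {"tx": 0, "ty": 0, "tz": 0, "twist": 0}, {"tx": 0, "ty": 0, "tz": 0, "twist": 0}, {"tx": 0, "ty": 0, "tz": 0, "twist": 0}, {"tx": 0, "ty": 0, "tz": 0, "twist": 0}, {"tx": 0, "ty": 0, "tz": 0, "twist": 0}]' --fingers 0.15 --grip_force 12

```text
t: 45.15
tool_pos: [0.4354, -0.3724, 0.0429]
orientation: [[-0.001, 0.0, 1.0], [-1.0, -0.0, -0.001], [0.0, -1.0, 0.0]]
wrist_force: [0.0, 0.0, 5.3]
width: 0.0336
```

arm_command --motion '[{"tx": 0, "ty": -0.2, "tz": 0, "twist": 0}, {"tx": 0, "ty": -0.5, "tz": 0, "twist": 0}, {"tx": 0, "ty": -0.7, "tz": 0, "twist": 0}, {"tx": 0, "ty": -0.7, "tz": 0, "twist": 0}, {"tx": 0, "ty": -0.7, "tz": 0, "twist": 0}]'

```text
t: 45.65
tool_pos: [0.4354, -0.3723, 0.1478]
orientation: [[-0.001, 0.0, 1.0], [-1.0, -0.001, -0.001], [0.001, -1.0, 0.0]]
wrist_force: [0.7, 0.6, -1.8]
width: 0.0336
```

```bash
python3 - <<'E'
from plate import *
p=np.array([.5565,-.205])+.105*Y
print(p);go([p[0],p[1],0.15],-.051)
E
```

```text
[ 0.5619 -0.1001]
tx -1.815 ty -0.015 tz 0.841 twist -0.968 (q6 0.76)  now [ 0.4354 -0.3723  0.1478] yaw -1.572 t 45.6
```

arm_command --motion '[{"tx": -0.2, "ty": 0, "tz": 0.1, "twist": -0.09}, {"tx": -0.4, "ty": 0, "tz": 0.2, "twist": -0.18}, {"tx": -0.6, "ty": 0, "tz": 0.3, "twist": -0.27}, {"tx": -0.8, "ty": 0, "tz": 0.4, "twist": -0.36}, {"tx": -1, "ty": 0, "tz": 0.5, "twist": -0.45}, {"tx": -1, "ty": 0, "tz": 0.6, "twist": -0.54}, {"tx": -1, "ty": 0, "tz": 0.7, "twist": -0.63}, {"tx": -1, "ty": 0, "tz": 0.8, "twist": -0.72}]'

```text
t: 46.45
tool_pos: [0.5553, -0.2216, 0.1458]
orientation: [[0.907, -0.003, 0.421], [-0.421, 0.001, 0.907], [-0.003, -1.0, 0.0]]
wrist_force: [0.0, -0.1, -1.3]
width: 0.034
```

```bash
python3 - <<'E'
from plate import *
go([.5619,-.1001,0.15],-.051)
E
```

```text
tx -0.301 ty -0.027 tz 0.753 twist -0.244 (q6 -0.04)  now [ 0.5553 -0.2216  0.1458] yaw -0.435 t 46.5
```

arm_command --motion '[{"tx": -0.1, "ty": 0, "tz": 0.2, "twist": -0.08}, {"tx": -0.2, "ty": 0, "tz": 0.5, "twist": -0.16}, {"tx": -0.3, "ty": 0, "tz": 0.75, "twist": -0.245}, {"tx": -0.3, "ty": 0.1, "tz": 0.75, "twist": -0.245}, {"tx": -0.3, "ty": 0.4, "tz": 0.75, "twist": -0.245}, {"tx": -0.3, "ty": 0.58, "tz": 0.75, "twist": -0.245}, {"tx": -0.3, "ty": 0.58, "tz": 0.75, "twist": -0.245}, {"tx": -0.3, "ty": 0.58, "tz": 0.75, "twist": -0.245}]'

```text
t: 47.25
tool_pos: [0.5622, -0.1013, 0.0601]
orientation: [[0.998, -0.002, 0.056], [-0.056, 0.001, 0.998], [-0.002, -1.0, 0.001]]
wrist_force: [0.3, 0.7, 0.1]
width: 0.0338
```

```bash
python3 - <<'E'
from plate import *
go([.5619,-.1001,0.0427],-.051)
w=Cam("wrist");w.save("w34")
E
```

```text
tx -0.002 ty 0.116 tz 0.008 twist -0.003 (q6 -0.23)  now [ 0.5622 -0.1013  0.0601] yaw -0.056 t 47.2
```

View pics/w34.png

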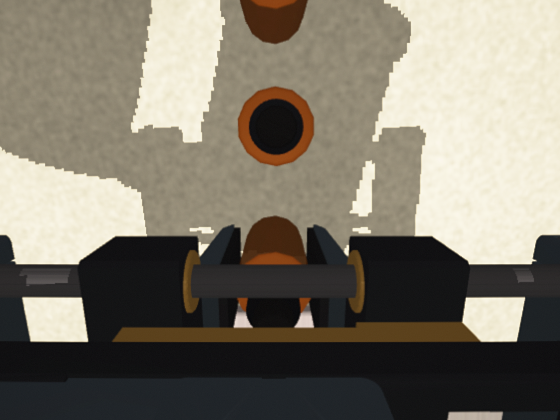

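arm_command --motion '[{"tx": 0, "ty": 0.04, "tz": 0, "twist": 0}, {"tx": 0, "ty": 0.08, "tz": 0, "twist": 0}, {"tx": 0, "ty": 0.1, "tz": 0, "twist": 0}, {"tx": 0, "ty": 0.1, "tz": 0, "twist": 0}, {"tx": 0, "ty": 0.1, "tz": 0, "twist": 0}]'

```text
t: 47.8
tool_pos: [0.5629, -0.1015, 0.0458]
orientation: [[0.998, 0.0, 0.056], [-0.056, -0.0, 0.998], [0.0, -1.0, 0.0]]
wrist_force: [-0.1, 0.4, -1.1]
width: 0.0337
```

arm_command --motion '[{"tx": 0, "ty": 0.01, "tz": 0, "twist": 0}, {"tx": 0, "ty": 0.02, "tz": 0, "twist": 0}, {"tx": 0, "ty": 0.02, "tz": 0, "twist": 0}, {"tx": 0, "ty": 0.02, "tz": 0, "twist": 0}]'

```text
t: 48.2
tool_pos: [0.5631, -0.1016, 0.0428]
orientation: [[0.998, 0.001, 0.056], [-0.056, -0.0, 0.998], [0.001, -1.0, -0.0]]
wrist_force: [1.5, -0.2, 1.5]
width: 0.0337
```

arm_command --motion '[{"tx": 0, "ty": 0, "tz": 0, "twist": 0}, {"tx": 0, "ty": 0, "tz": 0, "twist": 0}, {"tx": 0, "ty": 0, "tz": 0, "twist": 0}, {"tx": 0, "ty": -0.15, "tz": 0, "twist": 0}, {"tx": 0, "ty": -0.4, "tz": 0, "twist": 0}, {"tx": 0, "ty": -0.7, "tz": 0, "twist": 0}, {"tx": 0, "ty": -1, "tz": 0, "twist": 0}]' --fingers 0.6

```text
t: 48.9
tool_pos: [0.5623, -0.1014, 0.1941]
orientation: [[0.998, -0.001, 0.056], [-0.056, 0.0, 0.998], [-0.001, -1.0, 0.0]]
wrist_force: [0.2, 0.1, 0.1]
width: 0.0549
```

```bash
python3 - <<'E'
from plate import *
w=Cam("wrist");w.save("w35")
t=Cam("top");t.save("t35")
s=Cam("side");s.save("s35")
go([.5565,-.205,0.2],-1.57-.051)
E
```

```text
tx -0.013 ty -0.029 tz -0.689 twist 0.996 (q6 -0.23)  now [ 0.5643 -0.1019  0.1956] yaw -0.056 t 49.0
```

View pics/w35.png

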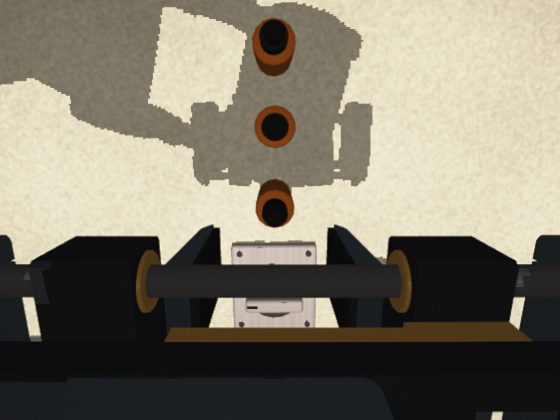

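View pics/t35.png

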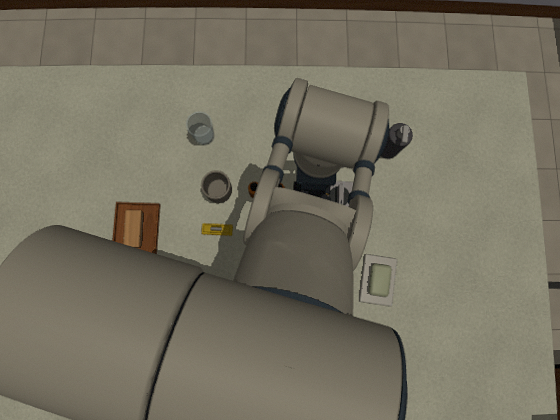

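View pics/s35.png

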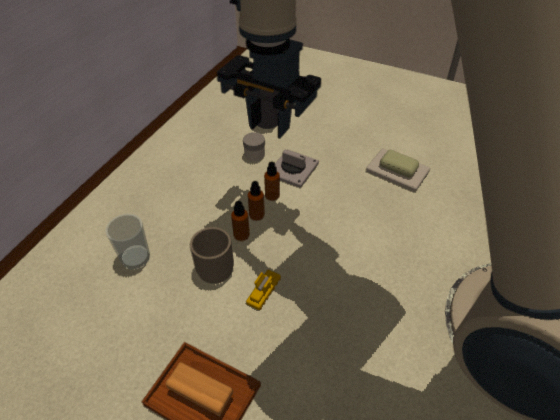

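```bash
python3 - <<'E'
from plate import *
o2=np.array([.5565,-.205])
s=Cam("side");t=Cam("top");w=Cam("wrist")
s.save("s36",crop=(180,110,330,210),sc=5)
for b in t.blobs((20,150,60),(34,255,255),60):
    r=cv2.minAreaRect(b);bx=t.pl(cv2.boxPoints(r),.012)[:,:2];c=bx.mean(0)-[.573,.126];print("clip",r[1],c@X,c@Y,bx)
for n,px in (("b",[274,127]),("b",[274,38]),("b",[275,211])):
    p=w.pl([px],.095)[0];print(n,p,(p[:2]-o2)@X,(p[:2]-o2)@Y)
c=w.pl([[233,242],[315,242],[316,328],[235,328]],.012);print(c,c.mean(0))
E
```

```text
clip (30.066587448120117, 10.709559440612793) -0.10719382189396472 -0.0008076899073728443 [[0.4538 0.1721]
 [0.4831 0.171 ]
 [0.478  0.0891]
 [0.4487 0.0905]]
b [ 0.5664 -0.0363  0.095 ] 0.001286624546527227 0.16895838190109577
b [0.5697 0.0227 0.095 ] 0.001580866245597147 0.22803178358611154
b [ 0.5637 -0.0985  0.095 ] 0.001739150093404391 0.10670783005303432
[[ 0.5179 -0.1491  0.012 ]
 [ 0.6023 -0.1539  0.012 ]
 [ 0.6006 -0.2534  0.012 ]
 [ 0.5117 -0.2484  0.012 ]] [ 0.5581 -0.2012  0.012 ]
```

View pics/s36.png

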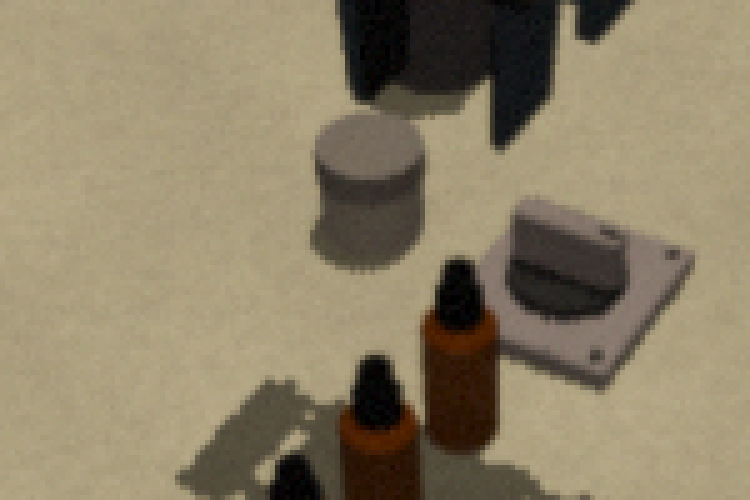

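arm_command --motion '[{"tx": -0.1, "ty": -0.1, "tz": -0.1, "twist": 0.09}, {"tx": -0.2, "ty": -0.2, "tz": -0.3, "twist": 0.18}, {"tx": -0.35, "ty": -0.2, "tz": -0.5, "twist": 0.27}, {"tx": -0.46, "ty": -0.2, "tz": -0.69, "twist": 0.36}, {"tx": -0.46, "ty": -0.2, "tz": -0.69, "twist": 0.45}, {"tx": -0.46, "ty": -0.2, "tz": -0.69, "twist": 0.54}, {"tx": -0.46, "ty": -0.2, "tz": -0.69, "twist": 0.63}, {"tx": -0.46, "ty": -0.2, "tz": -0.69, "twist": 0.72}]'

```text
t: 50.0
tool_pos: [0.4874, -0.2007, 0.2212]
orientation: [[0.369, -0.002, 0.93], [-0.93, 0.001, 0.369], [-0.002, -1.0, -0.002]]
wrist_force: [-0.2, -0.0, 0.3]
width: 0.0547
```

```bash
python3 - <<'E'
from plate import *
go([.49,-.205,0.22],-np.pi/2-.051)
E
```

```text
tx 0.033 ty 0.008 tz 0.005 twist 0.273 (q6 0.69)  now [ 0.4874 -0.2007  0.2212] yaw -1.193 t 50.0
```

arm_command --motion '[{"tx": 0.03, "ty": 0, "tz": 0, "twist": 0.09}, {"tx": 0.03, "ty": 0, "tz": 0, "twist": 0.18}, {"tx": 0.03, "ty": 0, "tz": 0, "twist": 0.273}, {"tx": 0.03, "ty": 0, "tz": 0, "twist": 0.273}, {"tx": 0.03, "ty": 0, "tz": 0, "twist": 0.273}]' --fingers 0.45

```text
t: 50.5
tool_pos: [0.4895, -0.2049, 0.2218]
orientation: [[-0.041, -0.001, 0.999], [-0.999, 0.001, -0.041], [-0.001, -1.0, -0.002]]
wrist_force: [1.4, 0.0, 0.2]
width: 0.041
```

```bash
python3 - <<'E'
from plate import *
w=Cam("wrist");w.save("w37")
go([.5565,-.205,0.12],-np.pi/2-.051)
E
```

```text
tx -0.017 ty 0.679 tz 0.447 twist 0.006 (q6 1.10)  now [ 0.4895 -0.205   0.2219] yaw -1.612 t 50.5
```

View pics/w37.png

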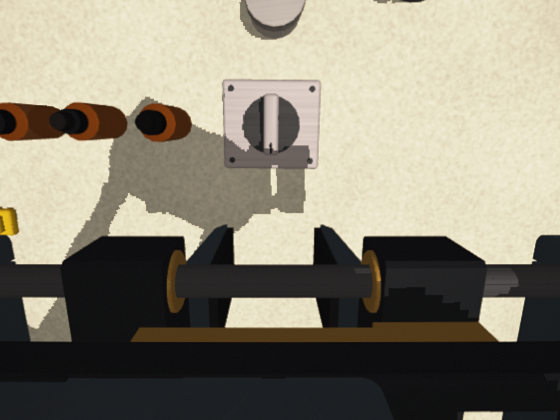

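```bash
python3 - <<'E'
from plate import *
w=Cam("wrist")
q=w.pl([[231,88],[313,88],[310,160],[233,160]],.012);print(q,q.mean(0))
q=w.pl([[223,80.5],[320.5,80.5],[318.5,167.5],[224,167.5]],.012);print(q.mean(0))
print("disc",w.pl([[271,124]],.0165))
print("bar ends top",w.pl([[270.5,94],[271.5,153]],.0495),w.pl([[270.5,94],[271.5,153]],.0495).mean(0))
print("jar",w.pl([[276,6]],.052))
E
```

```text
[[ 0.5945 -0.1669  0.012 ]
 [ 0.5911 -0.2496  0.012 ]
 [ 0.5189 -0.2454  0.012 ]
 [ 0.5223 -0.164   0.012 ]] [ 0.5567 -0.2065  0.012 ]
[ 0.5563 -0.2062  0.012 ]
disc [[ 0.5575 -0.2058  0.0165]]
bar ends top [[ 0.5839 -0.2067  0.0495]
 [ 0.5307 -0.2053  0.0495]] [ 0.5573 -0.206   0.0495]
jar [[ 0.6554 -0.2145  0.052 ]]
```

arm_command --motion '[{"tx": 0, "ty": 0, "tz": 0.2, "twist": 0.006}, {"tx": -0.01, "ty": 0.1, "tz": 0.45, "twist": 0.006}, {"tx": -0.01, "ty": 0.4, "tz": 0.45, "twist": 0.006}, {"tx": -0.01, "ty": 0.68, "tz": 0.45, "twist": 0.006}, {"tx": -0.01, "ty": 0.8, "tz": 0.45, "twist": 0.006}, {"tx": -0.01, "ty": 0.8, "tz": 0.45, "twist": 0.006}, {"tx": -0.01, "ty": 0.8, "tz": 0.45, "twist": 0.006}]'

```text
t: 51.3
tool_pos: [0.5576, -0.2068, 0.1031]
orientation: [[-0.053, 0.0, 0.999], [-0.999, -0.0, -0.053], [0.0, -1.0, 0.0]]
wrist_force: [0.2, -0.7, 0.4]
width: 0.0409
```

```bash
python3 - <<'E'
from plate import *
w=Cam("wrist");w.save("w38")
go([.557,-.206,0.039],-np.pi/2-.051)
E
```

```text
tx -0.007 ty 0.432 tz -0.008 twist -0.002 (q6 1.17)  now [ 0.558  -0.207   0.1039] yaw -1.624 t 51.4
```

View pics/w38.png

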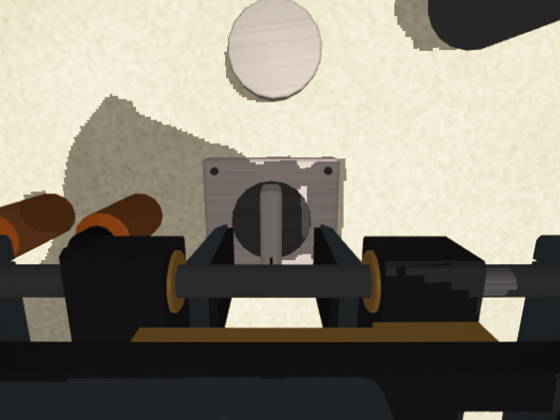

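arm_command --motion '[{"tx": -0.006, "ty": 0.15, "tz": 0, "twist": 0}, {"tx": -0.006, "ty": 0.3, "tz": 0, "twist": 0}, {"tx": -0.006, "ty": 0.42, "tz": 0, "twist": 0}, {"tx": -0.006, "ty": 0.42, "tz": 0, "twist": 0}, {"tx": -0.006, "ty": 0.42, "tz": 0, "twist": 0}]'

```text
t: 51.85
tool_pos: [0.5581, -0.2061, 0.0411]
orientation: [[-0.054, 0.001, 0.999], [-0.999, -0.001, -0.054], [0.001, -1.0, 0.001]]
wrist_force: [-0.0, -0.4, 0.5]
width: 0.041
```

arm_command --motion '[{"tx": 0, "ty": 0, "tz": 0, "twist": 0}, {"tx": 0, "ty": 0, "tz": 0, "twist": 0}, {"tx": 0, "ty": 0, "tz": 0, "twist": 0}, {"tx": 0, "ty": 0, "tz": 0, "twist": 0}, {"tx": 0, "ty": 0, "tz": 0, "twist": 0}, {"tx": 0, "ty": 0, "tz": 0, "twist": 0}]' --fingers 0 --grip_force 30

```text
t: 52.45
tool_pos: [0.5577, -0.2052, 0.0402]
orientation: [[-0.055, 0.001, 0.999], [-0.999, 0.001, -0.055], [-0.001, -1.0, 0.001]]
wrist_force: [0.7, 6.0, 7.3]
width: 0.0139
```

arm_command --motion '[{"tx": 0, "ty": 0, "tz": 0, "twist": 0.08}, {"tx": 0, "ty": 0, "tz": 0, "twist": 0.16}, {"tx": 0, "ty": 0, "tz": 0, "twist": 0.24}, {"tx": 0, "ty": 0, "tz": 0, "twist": 0.24}]'

```text
t: 52.85
tool_pos: [0.5576, -0.2055, 0.0403]
orientation: [[-0.423, 0.001, 0.906], [-0.906, 0.0, -0.423], [-0.0, -1.0, 0.001]]
wrist_force: [-0.0, 4.4, 7.7]
width: 0.0137
```

Forces small; continue to 1.22 rad (total twist 0.78).

arm_command --motion '[{"tx": 0, "ty": 0, "tz": 0, "twist": 0.08}, {"tx": 0, "ty": 0, "tz": 0, "twist": 0.16}, {"tx": 0, "ty": 0, "tz": 0, "twist": 0.24}, {"tx": 0, "ty": 0, "tz": 0, "twist": 0.32}, {"tx": 0, "ty": 0, "tz": 0, "twist": 0.4}, {"tx": 0, "ty": 0, "tz": 0, "twist": 0.48}, {"tx": 0, "ty": 0, "tz": 0, "twist": 0.53}, {"tx": 0, "ty": 0, "tz": 0, "twist": 0.53}]'

```text
t: 53.65
tool_pos: [0.5571, -0.2059, 0.0402]
orientation: [[-0.954, -0.0, 0.299], [-0.299, -0.0, -0.954], [0.0, -1.0, 0.0]]
wrist_force: [-4.6, -1.4, 9.3]
width: 0.0139
```

arm_command --motion '[{"tx": 0, "ty": 0, "tz": 0, "twist": 0}, {"tx": 0, "ty": 0, "tz": 0, "twist": 0}, {"tx": 0, "ty": 0, "tz": 0, "twist": 0}]'

```text
t: 53.95
tool_pos: [0.5571, -0.2059, 0.0402]
orientation: [[-0.953, -0.0, 0.302], [-0.302, -0.0, -0.953], [0.0, -1.0, 0.0]]
wrist_force: [-3.6, 0.1, 8.9]
width: 0.0135
```

arm_command --motion '[{"tx": 0, "ty": 0, "tz": 0, "twist": 0}, {"tx": 0, "ty": 0, "tz": 0, "twist": 0}, {"tx": 0, "ty": 0, "tz": 0, "twist": 0}, {"tx": 0, "ty": 0, "tz": 0, "twist": 0}, {"tx": 0, "ty": -0.2, "tz": 0, "twist": 0}, {"tx": 0, "ty": -0.5, "tz": 0, "twist": 0}, {"tx": 0, "ty": -0.8, "tz": 0, "twist": 0}, {"tx": 0, "ty": -1, "tz": 0, "twist": 0}]' --fingers 0.45

```text
t: 54.75
tool_pos: [0.558, -0.206, 0.1927]
orientation: [[-0.953, 0.002, 0.302], [-0.302, -0.001, -0.953], [-0.002, -1.0, 0.002]]
wrist_force: [-0.3, 0.2, -0.3]
width: 0.0408
```

arm_command --motion '[{"tx": 0, "ty": -0.2, "tz": 0, "twist": 0}, {"tx": 0.2, "ty": -0.5, "tz": 0, "twist": 0}, {"tx": 0.5, "ty": -0.6, "tz": 0.2, "twist": 0}, {"tx": 0.8, "ty": -0.6, "tz": 0.2, "twist": 0}, {"tx": 1, "ty": -0.6, "tz": 0.2, "twist": 0}, {"tx": 1, "ty": -0.6, "tz": 0.2, "twist": 0}]'

```text
t: 55.35
tool_pos: [0.4202, -0.2804, 0.28]
orientation: [[-0.954, -0.001, 0.299], [-0.299, -0.0, -0.954], [0.001, -1.0, -0.0]]
wrist_force: [0.1, 0.8, -0.4]
width: 0.0414
```

```bash
python3 - <<'E'
from plate import *
w=Cam("wrist");w.save("w40")
t=Cam("top");t.save("t40")
s=Cam("side");s.save("s40")
go([.37,-.45,0.3])
E
```

```text
tx 0.685 ty -0.135 tz 0.975  now [ 0.4239 -0.2797  0.2798] yaw -2.835 t 55.5
```

View pics/t40.png

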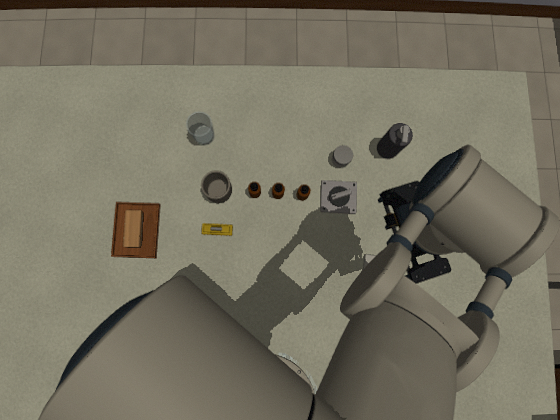

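View pics/s40.png

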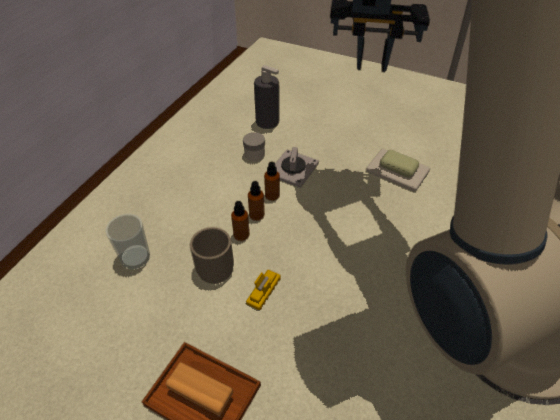

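View pics/w40.png

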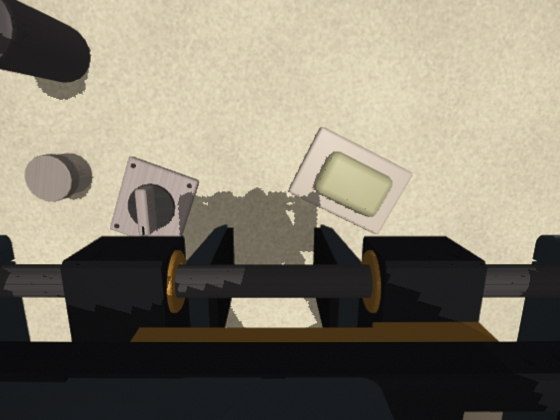

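Everything is visible and unobstructed; a last numeric check.

```bash
python3 - <<'E'
from plate import *
o2=np.array([.557,-.206])
P=lambda p:(round(float((p[:2]-o2)@X),4),round(float((p[:2]-o2)@Y),4))
t=Cam("top");s=Cam("side");w=Cam("wrist")
t.save("t41",crop=(190,140,370,250),sc=4.4)
for b in t.blobs((0,90,20),(19,255,255),40):
    r=cv2.minAreaRect(b)
    if max(r[1])<60: print(np.round(r[0],1),np.round(r[1],1),P(t.pl([r[0]],.05)[0]),t.pl([r[0]],.017)[0])
print("jar wrist",P(w.pl([[51,177.5]],.052)[0]))
E
```

```text
[557.  393.5] [51.  4.] (-0.4978, -0.586) [ 0.0204 -0.789   0.017 ]
[135.1 229.6] [45.7 55.7] (-0.1255, 0.5417) [0.4628 0.352  0.017 ]
[303.  192.2] [12.  15.5] (-0.0005, 0.1046) [ 0.5684 -0.1044  0.017 ]
[278.  190.5] [15. 12.] (0.0002, 0.1715) [ 0.5726 -0.0356  0.017 ]
[254.  189.5] [15. 12.] (-0.0007, 0.2357) [0.5751 0.0305 0.017 ]
jar wrist (0.1092, -0.0025)
```

View pics/t41.png

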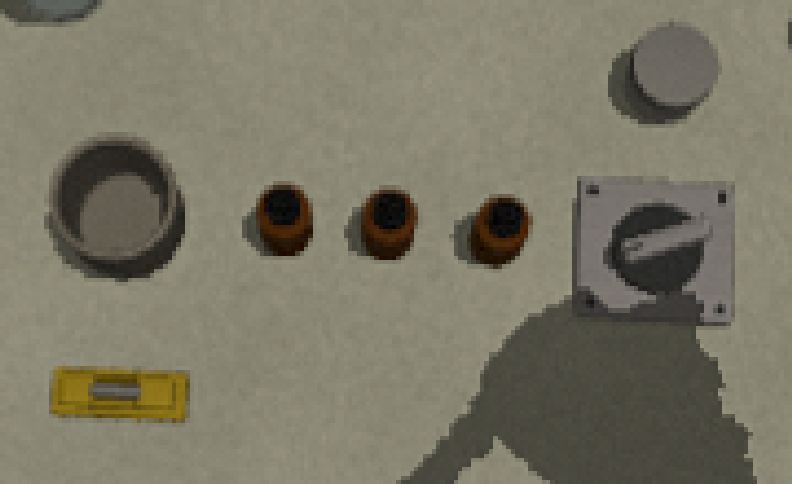

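```bash
python3 - <<'E'
from rig import bot
print(bot.get_state()["t"]); print(bot.close_job())
E
```

```text
55.65
the job is handed in; nothing more can be done
None
```

The ledge is set out and the mirror light is switched on. I handed the job in at 55.7 s of the 210 s allowed. The interface reports no verdict, so the checks below are my own camera measurements, good to about 2–3 mm.

- **Brush:** it lies bristles down, flat inside the tray.
- **Bottles:** I found three. They stand upright on the row line, within 2 mm of it, at about 105, 171 and 236 mm from the knob. That leaves gaps of about 32 mm between bottles and about 38–40 mm to the plate and the cup. This is wider than a finger, because three bottles spread evenly fill the gap that way.
- **Jar:** it was knocked against the plate partway through the run, so I put it back. It now stands about 109 mm behind the knob's centre and 2.5 mm sideways, a gap of about 4 cm from the plate. Readings through the run put it between 106 and 110 mm.
- **Clip:** it lies tabs up and parallel to the row, about 107 mm in front of the cup's centre (a gap of about 5.5 cm), within about 1 mm sideways. To stop the gripper's body touching the cup rim, I put it down once and gripped it again about 7 mm higher.
- **Knob:** the gripper turned it 1.21 rad clockwise. After I let go, the picture shows the bar still turned, at roughly 1.2–1.3 rad.
- **Cup, pump, tumbler and soap:** they look unmoved in the final pictures, but I did not measure them again at the end. Estimates of the plate's centre from different views differed by up to 4 mm. No check failed.

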